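Press two ring spanners out of a clip rack and lay them in the tray

ROBOT

A 6-joint arm with a two-finger parallel gripper is mounted at the origin on the work surface. World frame = base frame: x ahead of the robot, y to its left, z up, the work surface at z = 0. Lengths are in mm, angles in rad, forces in N, time in s.
With the tool pointing down it reaches from about 350 to 875 mm from the base axis. Payload 4.2 kg.
Tool frame: the origin (TCP) lies at the very end of the fingers, on their centre line; the grasp point (between the pads) lies 19 mm behind it; y points along the fingers, z is the direction in which the jaws open and shut, and the axes are right-handed (so a half turn about y gives the same grasp; the last joint's range is limited). The gripper opens to 85 mm and grips with 20 to 120 N. Pads are 22 mm wide; open, the fingers measure 114 mm over their backs; the gripper's body (76 mm by 85 mm) begins 54 mm behind the grasp point. The pads swing forward as they close: fully open they stand 13 mm farther back than shut.
Start: joints at [1.585, 0.385, 0.008, 0, -1.194, -0.259], TCP at [151.445, 606.353, 231.312] pointing down, gripper open.
Joint ranges: [-3.14, 3.14], [-1.21, 2.06], [-1.07, 1.41], [-3.16, 2.05], [-2.99, -0.16], [-3.1, 3.1]. Speed limits (rad/s): [2.79, 2.79, 3.14, 3.14, 3.14, 3.14].

INTERFACE

Orientations are given as a unit quaternion [x, y, z, w].
In Python, from bench import arm gives the robot as it stands.
- The arm moves only by the shell command python3 -m creep 'ROWS'. ROWS is JSON, a list of rows, each an object with "delta_pos": the shift along the tool's x, y, z in mm, a list of three; "rot": the turn, a rotation vector about the tool's x, y, z in rad, a list of three; "jaw": the finger opening in mm, from 0 to 85.4. A call has exactly 10 rows; each row shifts and turns the commanded pose from where the row before left it, along the tool's axes as they then stand; what a row does not reach is not made up. A row lasts 1/12 s, in which the tool goes at most 41.7 mm and 7.16 degrees, less where a joint would pass 70% of its speed; a pose out of reach is approached as far as the arm can. A call is refused whole if a number of a shift passes 41.7 or a number of a turn 0.125, either way. A call with a gripper value outside its range is refused whole. The fingers move at their own pace and stop on an object; the grip force is fixed at half the most. Time passes only in rows, so rows that do not move let the fingers close, or fill a call up. It gives the time, the measured TCP pose, the force and the opening at its end, in the units of the state.
- arm.read_state(): the state, without advancing time (a new reading comes with each control period).
- arm.get_image(name): name is "scene" or "side" or "wrist"; returns the picture (420x560x3 uint8, red, green, blue); there is no depth.
- arm.calibration(name): a dict with "intrinsics" (3x3 intrinsics, pixels), "R" (3x3) and "t" (3): a world point X has camera coordinates R X + t. Camera axes: x right, y down, z forward; pixel columns grow to the right and rows downward; lengths in mm; the calibration is good to about 2 mm. A picture is of the moment at which its call begins: read the wrist's pose just before it. calibration takes no time and is no camera call; for the wrist camera it gives the pose at the moment of the call.
- arm.job_done(): hands the job in, once; it reports no verdict.
Trained networks look in the newest picture that a camera, given by its name, has taken for a name from the list of things; names that differ only in an ending like _2 or _b are one class to them, and where a whole thing is asked for, a point or a joint stands for the part that bears it (a point fixed in the world has none). Each returns a list of dicts, best first, with "p" (0 to 1); they miss things now and then, are a little off and sometimes report something else, mostly with a low value. They report only what shows in the picture. A call takes as long as a camera call. They do not tell look-alikes from the thing itself.
- arm.find_in(camera, target): "location" ([column, row] in pixels, amid what is visible of it).
- arm.masks_of(camera, target): "pixels" (420x560 bool, what is visible of it) and "location" ([column, row] in pixels, amid what is visible of it).
The state is a dict: "clock": time; "joints": joint angles; "joint_vel": joint speeds; "joint_efforts": joint torques, N m; "position": TCP position; "ee_rot": TCP orientation; "contact_force": force on the tool from outside, world axes, zero at the start; "wrist_torque": the same for the moment, N m; "gripper_width": finger opening in mm.
Only numpy, scipy, OpenCV 4.12 (cv2) and the standard library are available. Lean on these libraries where they do the work, as an engineer would, in place of code of your own. Each camera call takes 0.05 s, during which the arm holds its last target. There are 200 camera calls.

TASK

The pipe coupling needs both ring spanners, the two with a closed ring at each end. Take them out of the black spanner rack one at a time, pressing down the end over the well until the other end springs out of its clip and then letting it settle, and lay each flat in the metal tray beside the bolt and nut, not on top of one another and not dropped from a height, before you press out the next. Leave the two open-ended spanners clipped in the rack, and everything else where it is.

Things in the scene. Friction and masses are not known exactly. Their poses are not given: they have to be found in the camera images.
- rack: Black moulded spanner rack, fixed, 236 mm (x) by 252 mm (y), walls 44 mm high; origin at the centre of its underside, x away from the robot. Four spanners lie along x at y = -90, -30, 30 and 90 mm, in any order, each with its middle at x = 0, 41.5 mm up. The walls are flush with the shank's top: no room for fingers beside it.
- rack_well (a point): Middle of the row of wells at the rack's front (x -88, 6 mm up, on their floor), one under each front head: x -112 to -54 mm, 48 mm wide. Pressed straight down the head sinks and the spanner rocks on a round fulcrum (x -42, 38 mm up): 11 to 18 N over the first 3 mm, then 2 to 8 N; clear of the clip by 12 mm; press 15 to 18 mm; the head's tip meets the floor at about 21.
- rack_clips (a point): Middle of the row of clips (x 32, 51 mm up: the noses). Each is two spring-steel jaws, x 24 to 40 mm, closed over the shank, 12 mm above the walls. They snap shut under a tipped-out spanner, which settles on them as the finger rises, rear end up by about 12.5 degrees, and stays out. Press and rise at under 0.1 m/s: let go faster, it bounces and may roll onto its edge.
- tray: Shallow plain metal tray, fixed, 290 mm (x) by 190 mm (y), rim 22 mm high, sheet 3 mm; origin at the centre of its underside, x away from the robot. Rack and tray stand side by side, either one on the left. Bolt and nut lie within 40 mm of its +y wall; spanners go lengthwise (along x) on the rest, say at y = -60 and -10 mm. Lying flat, a spanner's middle is 8.5 mm above the origin.
- ring_a_mid (a point): Plain steel ring spanner, one of two alike: 212 mm long, about 0.2 kg, a straight shank 14 mm wide and 7 mm thick with a flat ring head at each end (36 mm across, 11 mm thick, 19 mm hole, centred 88 mm from it). This point is its middle, half-way up (5.5 mm above its underside); x runs along the spanner, z up. Once tipped out, grip it across the shank 50 to 70 mm from the middle, towards +x, 15 to 25 mm above the walls.
- ring_a_press (a point): Centre of the ring head of that spanner that hangs over the rack's well (88 mm from its middle towards -x, half-way through its thickness): press here, with shut fingers across the ring.
- ring_b_mid (a point): Plain steel ring spanner, the other of the two: 212 mm long, about 0.2 kg, a straight shank 14 mm wide and 7 mm thick with a flat ring head at each end (36 mm across, 11 mm thick, 19 mm hole, centred 88 mm from it). This point is its middle, half-way up (5.5 mm above its underside); x runs along the spanner, z up. Once tipped out, grip it across the shank 50 to 70 mm from the middle, towards +x, 15 to 25 mm above the walls.
- ring_b_press (a point): Centre of the ring head of that spanner that hangs over the rack's well (88 mm from its middle towards -x, half-way through its thickness): press here, with shut fingers across the ring.
- open_a_mid (a point): Open-ended spanner, plain steel, same length, shank and rack fit as the ring spanners, but a forked open jaw (about 40 mm wide) at each end. Point: its middle, half-way up. It stays clipped in the rack.
- open_b_mid (a point): Open-ended spanner, plain steel, same length, shank and rack fit as the ring spanners, but a forked open jaw (about 40 mm wide) at each end. Point: its middle, half-way up. It stays clipped in the rack.
- ring_a: The first ring spanner as a whole, same axes as its middle point, origin 5.5 mm below it, on its underside.
- ring_b: The second ring spanner as a whole, same axes as its middle point, origin 5.5 mm below it, on its underside.
- bolt_mid (a point): Dark hexagon bolt, 90 mm long, head 28 mm across, lying in the tray along its +y side. Point: its middle. Bystander.
- nut_mid (a point): Dark hexagon nut, 31 mm across, 14 mm high, lying in the tray near its +y side. Point: its centre. Bystander.
- coupling_mid (a point): Dark steel pipe coupling of two bolted flanges, 104 mm across, 91 mm high, standing beyond the rack and tray. Point: its centre. Bystander.
- cartridge_mid (a point): Upright white sealant cartridge with a grey band, 50 mm across, 215 mm high plus a 50 mm nozzle. Point: its centre. Bystander.
- sprayer_mid (a point): White trigger spray bottle with a blue head, 84 mm across, 235 mm high. Point: its centre 90 mm up. Bystander.
- tape_mid (a point): Roll of grey tape lying flat, 110 mm across, 48 mm high. Point: its centre. Bystander.
- aerosol_mid (a point): Upright grey aerosol can, 66 mm across, 190 mm high. Point: 90 mm up its axis. Bystander.
There are look-alikes about, which are no part of the job. What is shaped like the part that bears open_b_mid but brown or orange is not meant.

How it is judged (in metres and radians):
On the way, in this order (a step that is already met when the one before it is completed fails the run):
1. one ring spanner is tipped out of its clip, its front head pressed down, the other three still clipped ((((z of ring_a_press in the frame of rack below 0.034 m and z of ring_a_mid in the frame of rack above 0.046 m and horizontal distance between ring_a_mid and rack below 0.12 m) and (z of ring_b_mid in the frame of rack between 0.036 and 0.0455 m and angle between ring_b_mid's own z axis and vertical below 0.06 rad)) or ((z of ring_b_press in the frame of rack below 0.034 m and z of ring_b_mid in the frame of rack above 0.046 m and horizontal distance between ring_b_mid and rack below 0.12 m) and (z of ring_a_mid in the frame of rack between 0.036 and 0.0455 m and angle between ring_a_mid's own z axis and vertical below 0.06 rad))) and z of open_a_mid in the frame of rack between 0.036 and 0.0455 m and angle between each of open_a_mid, open_b_mid's own z axis and vertical below 0.06 rad and z of open_b_mid in the frame of rack between 0.036 and 0.0455 m), for 0.2 s.
2. that one lies flat in the tray, the other three still clipped ((((z of ring_a_mid in the frame of tray below 0.014 m and (angle between ring_a_mid's own z axis and vertical below 0.08 rad or angle between ring_a_mid's own z axis and vertical above 3.06 rad) and x of ring_a_mid in the frame of tray between -0.045 and 0.045 m and y of ring_a_mid in the frame of tray between -0.085 and 0.085 m) and (z of ring_b_mid in the frame of rack between 0.036 and 0.0455 m and angle between ring_b_mid's own z axis and vertical below 0.06 rad)) or ((z of ring_b_mid in the frame of tray below 0.014 m and (angle between ring_b_mid's own z axis and vertical below 0.08 rad or angle between ring_b_mid's own z axis and vertical above 3.06 rad) and x of ring_b_mid in the frame of tray between -0.045 and 0.045 m and y of ring_b_mid in the frame of tray between -0.085 and 0.085 m) and (z of ring_a_mid in the frame of rack between 0.036 and 0.0455 m and angle between ring_a_mid's own z axis and vertical below 0.06 rad))) and z of open_a_mid in the frame of rack between 0.036 and 0.0455 m and angle between each of open_a_mid, open_b_mid's own z axis and vertical below 0.06 rad and z of open_b_mid in the frame of rack between 0.036 and 0.0455 m), for 0.2 s.
3. the other ring spanner is tipped out of its clip, its front head pressed down ((((z of ring_a_mid in the frame of tray below 0.014 m and (angle between ring_a_mid's own z axis and vertical below 0.08 rad or angle between ring_a_mid's own z axis and vertical above 3.06 rad) and x of ring_a_mid in the frame of tray between -0.045 and 0.045 m and y of ring_a_mid in the frame of tray between -0.085 and 0.085 m) and (z of ring_b_press in the frame of rack below 0.034 m and z of ring_b_mid in the frame of rack above 0.046 m and horizontal distance between ring_b_mid and rack below 0.12 m)) or ((z of ring_b_mid in the frame of tray below 0.014 m and (angle between ring_b_mid's own z axis and vertical below 0.08 rad or angle between ring_b_mid's own z axis and vertical above 3.06 rad) and x of ring_b_mid in the frame of tray between -0.045 and 0.045 m and y of ring_b_mid in the frame of tray between -0.085 and 0.085 m) and (z of ring_a_press in the frame of rack below 0.034 m and z of ring_a_mid in the frame of rack above 0.046 m and horizontal distance between ring_a_mid and rack below 0.12 m))) and z of open_a_mid in the frame of rack between 0.036 and 0.0455 m and angle between each of open_a_mid, open_b_mid's own z axis and vertical below 0.06 rad and z of open_b_mid in the frame of rack between 0.036 and 0.0455 m), for 0.2 s.
At the end, for the whole second after the job is handed in: Both ring spanners lie flat (either face up, tilt under 0.08 rad) on the floor of the tray, inside its rim (middle within 45 mm of its centre along x, 85 mm along y, under 14 mm above its underside), at rest; both open-ended spanners are still clipped in the rack, within 4 mm of their height (z of each of ring_a_mid, ring_b_mid in the frame of tray below 0.014 m and (angle between ring_a_mid's own z axis and vertical below 0.08 rad or angle between ring_a_mid's own z axis and vertical above 3.06 rad) and x of ring_a_mid in the frame of tray between -0.045 and 0.045 m and y of ring_a_mid in the frame of tray between -0.085 and 0.085 m and (angle between ring_b_mid's own z axis and vertical below 0.08 rad or angle between ring_b_mid's own z axis and vertical above 3.06 rad) and x of ring_b_mid in the frame of tray between -0.045 and 0.045 m and y of ring_b_mid in the frame of tray between -0.085 and 0.085 m and z of open_a_mid in the frame of rack between 0.036 and 0.0455 m and angle between each of open_a_mid, open_b_mid's own z axis and vertical below 0.06 rad and z of open_b_mid in the frame of rack between 0.036 and 0.0455 m and linear speed of each of ring_a, ring_b below 0.02 m/s); the robot touches nothing.
It fails at once if an open-ended spanner comes out of its clip (not (z of open_a_mid in the frame of rack between 0.036 and 0.0455 m and angle between open_a_mid's own z axis and vertical below 0.06 rad) or not (z of open_b_mid in the frame of rack between 0.036 and 0.0455 m and angle between open_b_mid's own z axis and vertical below 0.06 rad)).
It fails at once if a ring spanner falls or flies free of the fingers faster than 1 m/s ((linear speed of ring_a above 1 m/s and contact force between the fingers and ring_a below 0.3 N) or (linear speed of ring_b above 1 m/s and contact force between the fingers and ring_b below 0.3 N)).
It fails at once if the bolt, nut or coupling is moved 20 mm, or another bystander 30 mm (distance of any of bolt_mid, nut_mid, coupling_mid from where it was at the start of the episode above 0.02 m or distance of any of cartridge_mid, sprayer_mid, tape_mid, aerosol_mid from where it was at the start of the episode above 0.03 m).
It also fails if it takes over 72 s, if anything falls off the work surface, if the arm or the gripper's body presses on something with over 40 N, if the wrist force passes 120 N, or if a joint passes its speed limit or range.

## Working session

There is one attempt and no reset: what is moved stays moved. The work goes in short steps, Python scripts to look and compute and a shell command to move; the robot and the scene stay as the last step left them, time stands still between calls to the robot, and variables do not carry over. Pictures are saved under pics/ and viewed, about 8 in all and at most 12, crops included, and the job is handed in when it is done.

```bash
ls; mkdir -p pics; python3 - <<'E'
from bench import arm
import cv2,numpy as np
s=arm.read_state();print({k:np.round(v,3).tolist() for k,v in s.items()})
for c in("scene","side"):
    im=arm.get_image(c);cv2.imwrite(f"pics/{c}0.png",im[...,::-1])
    k=arm.calibration(c);print(c,np.round(k["intrinsics"],1).tolist(),np.round(k["R"],3).tolist(),np.round(k["t"],1).tolist())
    for n in("rack","tray","ring_a_mid","open_a_mid","ring_a_press","rack_well","rack_clips","bolt_mid","nut_mid"):
        print(n,[(np.round(d["location"]).tolist(),round(d["p"],2)) for d in arm.find_in(c,n)])
E
```

```text
pics
{'clock': 0.0, 'joints': [1.585, 0.386, 0.007, -0.0, -1.194, -0.259], 'joint_vel': [-0.0, 0.001, 0.002, 0.0, -0.0, -0.001], 'joint_efforts': [-0.0, -39.229, 18.84, 4.186, -0.005, -0.0], 'position': [151.321, 605.796, 230.222], 'ee_rot': [-0.086, -0.701, 0.703, 0.086], 'contact_force': [0.2, -0.033, -0.274], 'wrist_torque': [-0.028, 0.037, -0.002], 'gripper_width': 85.024}
scene [[434.0, 0.0, 279.0], [0.0, 434.0, 210.5], [0.0, 0.0, 1.0]] [[0.602, 0.799, -0.019], [0.528, -0.415, -0.741], [-0.6, 0.436, -0.671]] [-303.0, -198.8, 1849.1]
rack [([328.0, 215.0], 0.55), ([330.0, 203.0], 0.44)]
tray [([244.0, 253.0], 0.96)]
ring_a_mid [([334.0, 204.0], 0.74)]
open_a_mid [([342.0, 194.0], 0.79), ([137.0, 281.0], 0.68)]
ring_a_press [([331.0, 202.0], 0.75)]
rack_well [([330.0, 219.0], 0.78)]
rack_clips [([330.0, 221.0], 0.87)]
bolt_mid [([329.0, 216.0], 0.39)]
nut_mid [([273.0, 259.0], 0.43), ([243.0, 253.0], 0.27)]
side [[404.8, 0.0, 284.5], [0.0, 404.8, 208.7], [0.0, 0.0, 1.0]] [[0.841, -0.542, -0.006], [-0.358, -0.547, -0.757], [0.407, 0.638, -0.654]] [-434.4, 253.9, 932.4]
rack [([269.0, 191.0], 0.59)]
tray [([324.0, 273.0], 0.78), ([283.0, 258.0], 0.47), ([170.0, 136.0], 0.27)]
ring_a_mid [([266.0, 189.0], 0.64), ([252.0, 184.0], 0.58)]
open_a_mid [([239.0, 176.0], 0.8), ([324.0, 271.0], 0.52)]
ring_a_press [([259.0, 176.0], 0.54)]
rack_well [([270.0, 190.0], 0.93), ([443.0, 314.0], 0.37)]
rack_clips [([270.0, 194.0], 0.68)]
bolt_mid [([283.0, 261.0], 0.48)]
nut_mid [([325.0, 239.0], 0.5), ([170.0, 137.0], 0.2)]
```

```bash
python3 - <<'E'
import cv2,numpy as np
a=cv2.imread("pics/scene0.png");b=cv2.imread("pics/side0.png")
a=cv2.resize(a[110:360,60:460],(640,400),interpolation=2) if 0 else a
cv2.imwrite("pics/both0.png",np.hstack([cv2.resize(a[100:400,80:480],(400,300)),cv2.resize(b[100:400,80:480],(400,300))]))
E
```

```text
(no output)
```

View pics/side0.png

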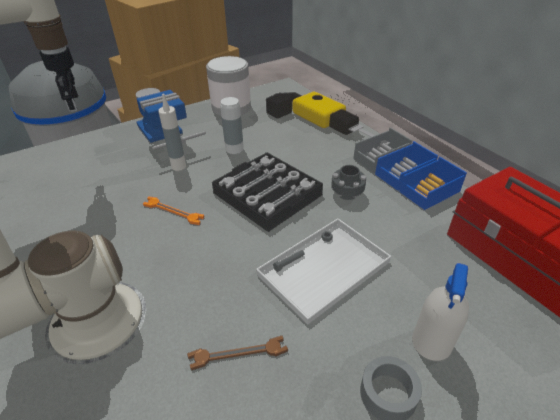

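View pics/scene0.png

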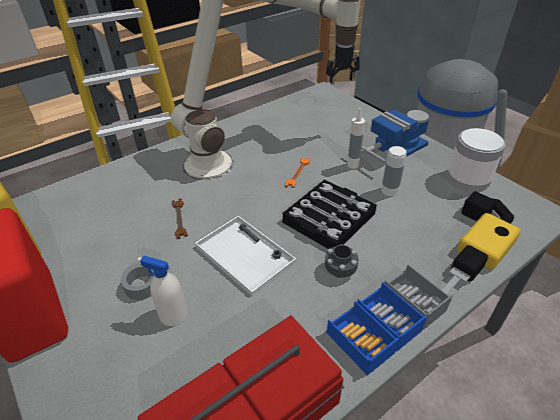

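The rack is on the left, seen from the robot, and the tray on the right. In the side view, the spanners in the rack from left to right are open (≈248,174), ring (≈260,180), ring (≈272,187) and open (≈287,198). The look-alikes are orange (174,212) and brown (238,352), both open-ended, so they are not candidates. Next I work out rough poses from the corners.

```bash
cat > h.py <<'E'
import numpy as np,cv2
from bench import arm
from scipy.spatial.transform import Rotation as Ro
from scipy.optimize import least_squares
def proj(k,X):
    c=np.atleast_2d(X)@np.array(k["R"]).T+np.array(k["t"]);p=c@np.array(k["intrinsics"]).T;return p[:,:2]/p[:,2:]
def onz(k,uv,z):
    R=np.array(k["R"]);o=-R.T@np.array(k["t"]);d=R.T@np.linalg.solve(np.array(k["intrinsics"]),[*uv,1]);return o+d*(z-o[2])/d[2]
def tri(obs):  # [(k,uv),...]
    f=lambda X:np.concatenate([proj(k,X)[0]-uv for k,uv in obs])
    r=least_squares(f,onz(*obs[0],40.));return r.x,np.abs(r.fun).max()
def pt(pose,p): # pose x,y,yaw(,z)
    c,s=np.cos(pose[2]),np.sin(pose[2]);p=np.atleast_2d(p).astype(float)
    return np.c_[pose[0]+c*p[:,0]-s*p[:,1],pose[1]+s*p[:,0]+c*p[:,1],p[:,2]+(pose[3] if len(pose)>3 else 0)]
def fitpose(obs,x0): # obs [(k,uv,local)]
    f=lambda q:np.concatenate([proj(k,pt(q,l))[0]-uv for k,uv,l in obs])
    r=least_squares(f,x0);return r.x,r.fun
def st():
    s=arm.read_state();return s,Ro.from_quat(s["ee_rot"]).as_matrix()
E
python3 - <<'E'
from h import *
S=arm.calibration("side");C=arm.calibration("scene")
for n,side,scene,hx,hy,h in(("tray",[(258,269),(340,221),(390,262),(310,320)],[(240,217),(295,258),(246,291),(195,247)],145,95,22),("rack",[(213,183),(266,152),(322,185),(268,228)],None,118,126,44)):
    for p in side: print(n,np.round(onz(S,p,h)))
    if scene:
        for p in scene: print(n,"sc",np.round(onz(C,p,h)))
s,T=st();print(np.round(T,3).tolist());W=arm.calibration("wrist");print(np.round(W["R"],3).tolist(),W["t"],W["intrinsics"])
cam=-np.array(W["R"]).T@W["t"];print("cam in tool",T.T@(cam-s["position"]),"camaxes in tool",np.round(np.array(W["R"])@T,2))
E
```

```text
tray [379. -91.  22.]
tray [663. -64.  22.]
tray [ 672. -254.   22.]
tray [ 402. -282.   22.]
tray sc [385. -86.  22.]
tray sc [660. -52.  22.]
tray sc [ 673. -253.   22.]
tray sc [ 415. -287.   22.]
rack [428. 269.  44.]
rack [654. 329.  44.]
rack [703.  76.  44.]
rack [466.   3.  44.]
[[-0.97, -0.0, -0.242], [0.242, 0.0, -0.97], [0.0, -1.0, -0.0]]
[[-0.242, -0.97, -0.0], [-0.926, 0.231, 0.299], [-0.29, 0.073, -0.954]] [624.33568    -38.42130463 378.885001  ] [[347.71024057   0.         276.9532046 ]
 [  0.         347.71024057 209.25126845]
 [  0.           0.           1.        ]]
cam in tool [ -76.64832686 -141.73811903    0.65117926] camaxes in tool [[-0.    0.    1.  ]
 [ 0.95 -0.3   0.  ]
 [ 0.3   0.95  0.  ]]
```

```bash
python3 -m creep '[{"delta_pos":[0,-25,0],"rot":[0,-0.116,0],"jaw":0},{"delta_pos":[0,-25,0],"rot":[0,-0.116,0],"jaw":0},{"delta_pos":[0,-25,0],"rot":[0,-0.116,0],"jaw":0},{"delta_pos":[0,-25,0],"rot":[0,-0.116,0],"jaw":0},{"delta_pos":[-19.5,0,32.6],"rot":[0,0,0],"jaw":0},{"delta_pos":[-19.5,0,32.6],"rot":[0,0,0],"jaw":0},{"delta_pos":[-19.5,0,32.6],"rot":[0,0,0],"jaw":0},{"delta_pos":[-19.5,0,32.6],"rot":[0,0,0],"jaw":0},{"delta_pos":[-19.5,0,32.6],"rot":[0,0,0],"jaw":0},{"delta_pos":[-19.5,0,32.6],"rot":[0,0,0],"jaw":0}]'
python3 - <<'E'
from h import *
S=arm.calibration("side")
for n,p in(("cart",(178,168)),("aero",(233,152)),("coup",(348,196))): print(n,onz(S,p,0).round())
E
```

```text
clock: 1.83
position: [309.1, 439.3, 331.6]
ee_rot: [-0.077, 0.703, -0.703, 0.078]
contact_force: [0.8, 0.1, 0.0]
gripper_width: 0.1
cart [384. 468.   0.]
aero [588. 454.   0.]
coup [773.  31.   0.]
```

```bash
python3 -m creep '[{"delta_pos":[-19.5,0,32.6],"rot":[0,0,0],"jaw":0},{"delta_pos":[-19.5,0,32.6],"rot":[0,0,0],"jaw":0},{"delta_pos":[-19.5,0,32.6],"rot":[0,0,0],"jaw":0},{"delta_pos":[-19.5,0,32.6],"rot":[0,0,0],"jaw":0},{"delta_pos":[-19.5,10,32.6],"rot":[0,0,0],"jaw":0},{"delta_pos":[-19.5,15,32.6],"rot":[0,0,0],"jaw":0},{"delta_pos":[-19.5,15,32.6],"rot":[0,0,0],"jaw":0},{"delta_pos":[-19.5,15,32.6],"rot":[0,0,0],"jaw":0},{"delta_pos":[-19.5,15,32.6],"rot":[0,0,0],"jaw":0},{"delta_pos":[-15,10,25],"rot":[0,0,0],"jaw":0}]'
python3 - <<'E'
from h import *
import pickle
import time
s,T=st();k=arm.calibration("wrist");im=arm.get_image("wrist");cv2.imwrite("pics/w1.png",im[...,::-1]);pickle.dump(k,open("w1.pkl","wb"))
print(s["position"],s["joint_vel"].round(3) if hasattr(s["joint_vel"],"round") else s["joint_vel"])
for n in("rack","ring_a_mid","open_a_mid","ring_a_press","rack_well","rack_clips"):
    print(n,[(np.round(d["location"]).tolist(),round(d["p"],2),onz(k,d["location"],41.5).round().tolist()) for d in arm.find_in("wrist",n)])
E
```

```text
clock: 2.67
position: [564.3, 169.1, 249.7]
ee_rot: [0.077, -0.703, 0.703, -0.076]
contact_force: [0.2, 0.2, -0.1]
gripper_width: -0.3
[564.29583949 169.1189578  249.70978897] [-0.596  0.329  0.184 -0.     0.153  0.592]
rack [([264.0, 156.0], 0.95, [583.0, 186.0, 42.0])]
ring_a_mid [([235.0, 167.0], 0.66, [566.0, 213.0, 42.0])]
open_a_mid [([178.0, 158.0], 0.87, [562.0, 270.0, 42.0])]
ring_a_press [([236.0, 160.0], 0.84, [574.0, 212.0, 42.0]), ([295.0, 159.0], 0.48, [588.0, 155.0, 42.0])]
rack_well [([264.0, 154.0], 0.82, [586.0, 186.0, 42.0])]
rack_clips [([264.0, 154.0], 0.76, [586.0, 187.0, 42.0])]
```

View pics/w1.png

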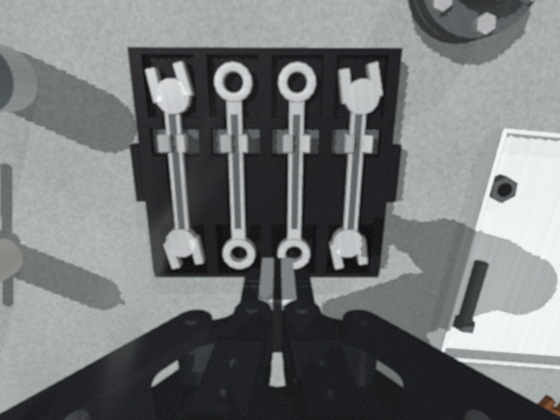

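The two middle spanners have rings at both ends: front rings (239,253) and (293,252), rear rings (233,82) and (297,82). The outer two are open-ended, and the bolt and nut lie in the tray near its +y wall. I'll take a second wrist view from a shifted pose, then one of the tray.

```bash
python3 -m creep '[{"delta_pos":[18,0,9],"rot":[0,0,0],"jaw":0},{"delta_pos":[18,0,9],"rot":[0,0,0],"jaw":0},{"delta_pos":[18,0,9],"rot":[0,0,0],"jaw":0},{"delta_pos":[18,0,9],"rot":[0,0,0],"jaw":0},{"delta_pos":[0,0,0],"rot":[0,0,0],"jaw":0},{"delta_pos":[0,0,0],"rot":[0,0,0],"jaw":0},{"delta_pos":[0,0,0],"rot":[0,0,0],"jaw":0},{"delta_pos":[0,0,0],"rot":[0,0,0],"jaw":0},{"delta_pos":[0,0,0],"rot":[0,0,0],"jaw":0},{"delta_pos":[0,0,0],"rot":[0,0,0],"jaw":0}]'
python3 - <<'E'
from h import *
import pickle
k=arm.calibration("wrist");im=arm.get_image("wrist");cv2.imwrite("pics/w2.png",im[...,::-1]);pickle.dump(k,open("w2.pkl","wb"))
E
python3 -m creep '[{"delta_pos":[-8,0,35],"rot":[0,0,0],"jaw":0},{"delta_pos":[-8,0,35],"rot":[0,0,0],"jaw":0},{"delta_pos":[-8,0,35],"rot":[0,0,0],"jaw":0},{"delta_pos":[-8,0,35],"rot":[0,0,0],"jaw":0},{"delta_pos":[-8,0,35],"rot":[0,0,0],"jaw":0},{"delta_pos":[-8,0,35],"rot":[0,0,0],"jaw":0},{"delta_pos":[-8,0,35],"rot":[0,0,0],"jaw":0},{"delta_pos":[-8,0,30],"rot":[0,0,0],"jaw":0},{"delta_pos":[0,0,0],"rot":[0,0,0],"jaw":0},{"delta_pos":[0,0,0],"rot":[0,0,0],"jaw":0}]'
python3 - <<'E'
from h import *
import pickle
k=arm.calibration("wrist");im=arm.get_image("wrist");cv2.imwrite("pics/w3.png",im[...,::-1]);pickle.dump(k,open("w3.pkl","wb"))
print(arm.read_state()["joint_vel"])
a=cv2.imread("pics/w2.png");cv2.imwrite("pics/w23.png",np.vstack([a[0:300],im[:300,:,::-1]]))
E
```

```text
clock: 3.85
position: [501.3, 121.2, 251.1]
ee_rot: [0.078, -0.703, 0.703, -0.077]
contact_force: [0.1, -0.7, 0.2]
gripper_width: 0.1
clock: 4.73
position: [623.5, -135.3, 249.9]
ee_rot: [-0.077, 0.703, -0.703, 0.076]
contact_force: [-0.4, 0.9, 0.0]
gripper_width: -0.0
[ 0.02891681 -0.02637074 -0.01449643 -0.00049816  0.00036043 -0.00046005]
```

View pics/w23.png

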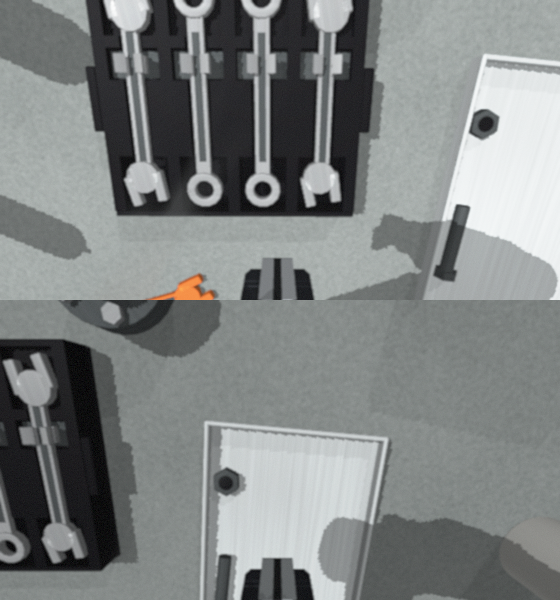

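```bash
cat > fit.py <<'E'
from h import *
import pickle
K={i:pickle.load(open(f"w{i}.pkl","rb")) for i in(1,2,3)}
G={i:cv2.imread(f"pics/w{i}.png",0) for i in K}
def hole(i,u,v):
    w=G[i][v-14:v+15,u-14:u+15];m=(w<120).astype(np.uint8)
    n,l,s,c=cv2.connectedComponentsWithStats(m,connectivity=4)
    j=l[14,14];return np.array([u-14,v-14])+c[j],s[j,4]
obs=[]
for i,u,v,l in((1,239,253,(-88,30)),(1,293,252,(-88,-30)),(1,233,82,(88,30)),(1,297,82,(88,-30)),(2,204,190,(-88,30)),(2,262,190,(-88,-30))):
    c,a=hole(i,u,v);print(i,(u,v),c.round(1),a);
    c=c if np.hypot(*(c-[u,v]))<3 else np.array([u,v])
    obs.append((K[i],c,(*l,47.)))
q,f=fitpose(obs,[570,170,.2,0]);print("rack rings",q.round(3),f.round(1).tolist())
q0,f=fitpose(obs,[570,170,.2]);print("rack z0",q0.round(3),np.abs(f).max())
cor=[(K[1],(130,48),(118,126,44)),(K[1],(401,48),(118,-126,44)),(K[2],(118,215),(-118,126,44)),(K[2],(353,215),(-118,-126,44))]
qc,f=fitpose(cor,[570,170,.2,0]);print("rack corners",qc.round(3),f.round(1).tolist())
t=[(K[1],(505,129),(145,95,22)),(K[1],(443,361),(-145,95,22)),(K[2],(485,56),(145,95,22)),(K[3],(206,123),(145,95,22)),(K[3],(388,139),(145,-95,22))]
qt,f=fitpose(t,[530,-170,.1,0]);print("tray",qt.round(3),f.round(1).tolist())
qt,f=fitpose(t,[530,-170,.1]);print("tray z0",qt.round(3),f.round(1).tolist())
S=arm.calibration("side");C=arm.calibration("scene")
ts=[(S,p,l) for p,l in zip([(258,269),(340,221),(390,262),(310,320)],[(-145,95,22),(145,95,22),(145,-95,22),(-145,-95,22)])]
print("tray side",[v.round(3).tolist() for v in fitpose(ts,[530,-170,.1])])
rs=[(S,p,l) for p,l in zip([(213,183),(266,152),(322,185),(268,228)],[(-118,126,44),(118,126,44),(118,-126,44),(-118,-126,22)])]
print("rack side",[v.round(2).tolist() for v in fitpose(rs,[530,-170,.1])])
for n,p in(("L press",(-88,30,0)),("R press",(-88,-30,0))): print(n,pt(q0,p).round(1))
E
python3 fit.py
```

```text
1 (239, 253) [238.2 253. ] 183
1 (293, 252) [293.2 252.9] 172
1 (233, 82) [232.6  81.5] 319
1 (297, 82) [296.5  81.8] 319
2 (204, 190) [204.1 189. ] 234
2 (262, 190) [262.2 189.2] 234
rack rings [ 5.66448e+02  1.81019e+02  2.14000e-01 -3.70000e+00] [0.1, -0.0, -0.0, 0.2, 0.0, 0.1, -0.0, -0.0, 0.1, -0.1, -0.1, -0.1]
rack z0 [5.67096e+02 1.80940e+02 2.15000e-01] 1.1221773294110733
rack corners [ 5.66417e+02  1.79981e+02  2.17000e-01 -5.97700e+00] [-0.3, -0.3, -0.2, 0.0, 0.6, -0.2, -0.0, 0.5]
tray [ 5.2951e+02 -1.6625e+02  1.3500e-01  1.7340e+00] [0.4, 1.6, -0.8, -0.6, 0.3, 0.1, -0.4, -0.2, 0.3, -0.9]
tray z0 [ 5.29555e+02 -1.66929e+02  1.35000e-01] [-0.1, 1.6, -0.8, -1.5, -0.1, 0.5, 0.5, -0.2, 0.3, -1.1]
tray side [[530.829, -171.993, 0.108], [-0.528, 1.138, 0.15, -0.559, 2.841, -2.788, -2.12, 1.025]]
rack side [[565.44, 174.11, 0.22], [-1.81, 0.1, 0.68, 0.88, 1.34, -0.73, -0.14, -0.49]]
L press [[474.7 191.4   0. ]]
R press [[487.5 132.8   0. ]]
```

```bash
python3 -m creep '[{"delta_pos":[9.5,18,-36.4],"rot":[0,0,0],"jaw":0},{"delta_pos":[9.5,18,-36.4],"rot":[0,0,0],"jaw":0},{"delta_pos":[9.5,18,-36.4],"rot":[0,0,0],"jaw":0},{"delta_pos":[9.5,18,-36.4],"rot":[0,0,0],"jaw":0},{"delta_pos":[9.5,18,-36.4],"rot":[0,0,0],"jaw":0},{"delta_pos":[9.5,18,-36.4],"rot":[0,0,0],"jaw":0},{"delta_pos":[9.5,18,-36.4],"rot":[0,0,0],"jaw":0},{"delta_pos":[9.5,18,-36.4],"rot":[0,0,0],"jaw":0},{"delta_pos":[0,18,0],"rot":[0,0,0],"jaw":0},{"delta_pos":[0,0,0],"rot":[0,0,0],"jaw":0}]'
cat > rel.py <<'E'
from h import *
s,T=st()
def to(name,X,yaw=None):
    d=T.T@(np.array(X)-s["position"]);print(name,"tool delta",d.round(1),end=" ")
    if yaw is not None: # want tool x = -(cos,sin)
        print("turn about tool y:",round(-((np.arctan2(-np.sin(yaw),-np.cos(yaw))-np.arctan2(T[1,0],T[0,0])+np.pi)%(2*np.pi)-np.pi),3),end=" ")
    print()
RK=[566.4,181.0,.214];TR=[529.5,-167,.13]
E
python3 - <<'E'
from rel import *
print(s["position"],T.round(3).tolist())
to("pressR",pt(RK,(-88,-30,50))[0],RK[2])
im=arm.get_image("side");cv2.imwrite("pics/s2.png",cv2.resize(im[110:260,180:360,::-1],(720,600)))
E
```

```text
clock: 5.62
position: [482.1, 135.2, 87.0]
ee_rot: [0.081, -0.702, 0.703, -0.077]
contact_force: [-0.3, 0.3, -0.5]
gripper_width: -0.2
[482.14777591 135.2381058   87.02740548] [[-0.975, -0.006, 0.223], [-0.223, -0.003, -0.975], [0.006, -1.0, 0.001]]
pressR tool delta [-4.2 37.   3.2] turn about tool y: 0.01
```

View pics/s2.png

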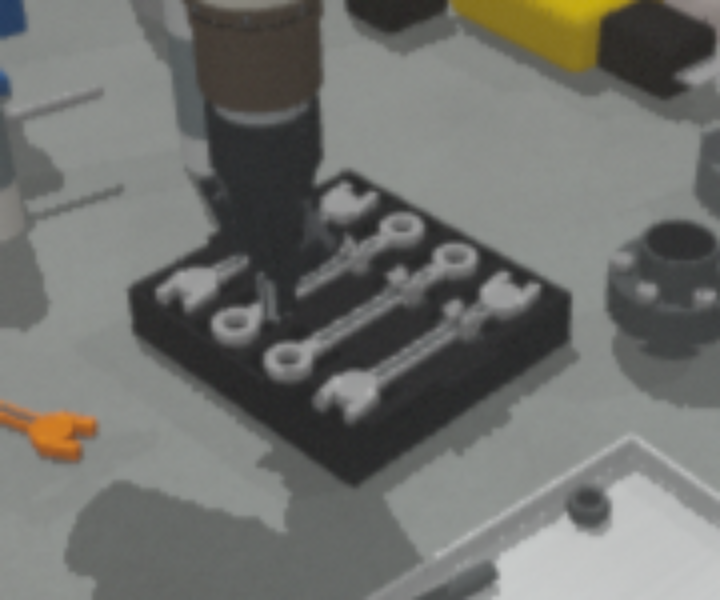

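The shut fingers stand just above the right-hand ring's front head (crop 288,358). I'll correct the position and press slowly.

```bash
python3 -m creep '[{"delta_pos":[-2.1,10,1.6],"rot":[0,0.01,0],"jaw":0},{"delta_pos":[-2.1,10,1.6],"rot":[0,0,0],"jaw":0},{"delta_pos":[0,8,0],"rot":[0,0,0],"jaw":0},{"delta_pos":[0,0,0],"rot":[0,0,0],"jaw":0},{"delta_pos":[0,0,0],"rot":[0,0,0],"jaw":0},{"delta_pos":[0,3,0],"rot":[0,0,0],"jaw":0},{"delta_pos":[0,3,0],"rot":[0,0,0],"jaw":0},{"delta_pos":[0,3,0],"rot":[0,0,0],"jaw":0},{"delta_pos":[0,1,0],"rot":[0,0,0],"jaw":0},{"delta_pos":[0,0,0],"rot":[0,0,0],"jaw":0}]'
python3 - <<'E'
from rel import *
print(s["position"],s["contact_force"])
to("pressR",pt(RK,(-88,-30,47))[0],RK[2])
E
```

```text
clock: 6.5
position: [490.4, 131.4, 51.2]
ee_rot: [0.074, -0.703, 0.703, -0.074]
contact_force: [0.1, -0.2, -0.1]
gripper_width: 0.3
[490.41409442 131.36138534  51.16182338] [ 0.09967181 -0.2105922  -0.07154206]
pressR tool delta [ 3.2  4.2 -2.4] turn about tool y: -0.005
```

```bash
python3 -m creep '[{"delta_pos":[3,0,-2.2],"rot":[0,0,0],"jaw":0},{"delta_pos":[0,0,0],"rot":[0,0,0],"jaw":0},{"delta_pos":[0,0,0],"rot":[0,0,0],"jaw":0},{"delta_pos":[0,1,0],"rot":[0,0,0],"jaw":0},{"delta_pos":[0,1,0],"rot":[0,0,0],"jaw":0},{"delta_pos":[0,1,0],"rot":[0,0,0],"jaw":0},{"delta_pos":[0,1,0],"rot":[0,0,0],"jaw":0},{"delta_pos":[0,1,0],"rot":[0,0,0],"jaw":0},{"delta_pos":[0,0,0],"rot":[0,0,0],"jaw":0},{"delta_pos":[0,0,0],"rot":[0,0,0],"jaw":0}]'
python3 - <<'E'
from rel import *
print(s["position"],s["contact_force"])
to("pressR",pt(RK,(-88,-30,47))[0],RK[2])
E
```

```text
clock: 7.33
position: [487.2, 133.0, 46.7]
ee_rot: [0.074, -0.703, 0.703, -0.074]
contact_force: [-0.9, 0.1, 3.3]
gripper_width: 0.3
[487.19360873 132.96009697  46.67995002] [-0.87698957  0.1449281   3.28503965]
pressR tool delta [ 0.4 -0.3 -0.1] turn about tool y: -0.005
```

Contact came at z ≈ 47, as described. I'll press 16 mm at 24 mm/s, then hold.

```bash
python3 -m creep '[{"delta_pos":[0,2,0],"rot":[0,0,0],"jaw":0},{"delta_pos":[0,2,0],"rot":[0,0,0],"jaw":0},{"delta_pos":[0,2,0],"rot":[0,0,0],"jaw":0},{"delta_pos":[0,2,0],"rot":[0,0,0],"jaw":0},{"delta_pos":[0,2,0],"rot":[0,0,0],"jaw":0},{"delta_pos":[0,2,0],"rot":[0,0,0],"jaw":0},{"delta_pos":[0,2,0],"rot":[0,0,0],"jaw":0},{"delta_pos":[0,2,0],"rot":[0,0,0],"jaw":0},{"delta_pos":[0,0,0],"rot":[0,0,0],"jaw":0},{"delta_pos":[0,0,0],"rot":[0,0,0],"jaw":0}]'

```

```text
clock: 8.17
position: [487.2, 133.0, 30.2]
ee_rot: [0.074, -0.703, 0.703, -0.074]
contact_force: [-1.4, 0.3, 0.9]
gripper_width: 0.1
```

```bash
python3 -m creep '[{"delta_pos":[0,0,0],"rot":[0,0,0],"jaw":0},{"delta_pos":[0,0,0],"rot":[0,0,0],"jaw":0},{"delta_pos":[0,-2,0],"rot":[0,0,0],"jaw":0},{"delta_pos":[0,-2,0],"rot":[0,0,0],"jaw":0},{"delta_pos":[0,-2,0],"rot":[0,0,0],"jaw":0},{"delta_pos":[0,-2,0],"rot":[0,0,0],"jaw":0},{"delta_pos":[0,-2,0],"rot":[0,0,0],"jaw":0},{"delta_pos":[0,-2,0],"rot":[0,0,0],"jaw":0},{"delta_pos":[0,-3,0],"rot":[0,0,0],"jaw":0},{"delta_pos":[0,-4,0],"rot":[0,0,0],"jaw":0}]'
python3 -m creep '[{"delta_pos":[0,-15,0],"rot":[0,0,0],"jaw":0},{"delta_pos":[0,-25,0],"rot":[0,0,0],"jaw":0},{"delta_pos":[0,-35,0],"rot":[0,0,0],"jaw":0},{"delta_pos":[0,-35,0],"rot":[0,0,0],"jaw":0},{"delta_pos":[0,-35,0],"rot":[0,0,0],"jaw":0},{"delta_pos":[0,-30,0],"rot":[0,0,0],"jaw":0},{"delta_pos":[0,0,0],"rot":[0,0,0],"jaw":0},{"delta_pos":[0,0,0],"rot":[0,0,0],"jaw":0},{"delta_pos":[0,0,0],"rot":[0,0,0],"jaw":0},{"delta_pos":[0,0,0],"rot":[0,0,0],"jaw":0}]'
python3 - <<'E'
from rel import *
import pickle
k=arm.calibration("wrist");im=arm.get_image("wrist");pickle.dump(k,open("w4.pkl","wb"));cv2.imwrite("pics/w4.png",im[...,::-1])
b=arm.get_image("side");cv2.imwrite("pics/s4.png",b[...,::-1])
o=np.zeros((600,560,3),np.uint8);o[:300]=im[:300,:,::-1];o[300:]=cv2.resize(b[130:250,160:384,::-1],(560,300));cv2.imwrite("pics/c4.png",o)
E
```

```text
clock: 9.0
position: [487.5, 133.2, 49.7]
ee_rot: [-0.074, 0.703, -0.703, 0.074]
contact_force: [0.1, 0.7, 0.1]
gripper_width: -0.0
clock: 9.83
position: [486.4, 132.6, 223.1]
ee_rot: [0.075, -0.703, 0.704, -0.073]
contact_force: [0.1, 0.5, -0.3]
gripper_width: -0.2
```

View pics/c4.png

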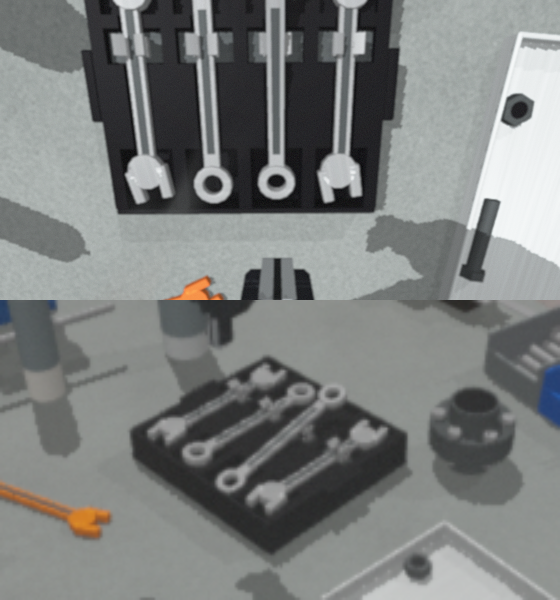

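The right ring spanner is tipped out, with its rear ring raised at crop (333,394), and the other three are still clipped. I'll move over its rear shank and measure the height.

```bash
python3 -m creep '[{"delta_pos":[-38,0,0],"rot":[0,0,0],"jaw":40},{"delta_pos":[-38,0,0],"rot":[0,0,0],"jaw":40},{"delta_pos":[-38,0,0],"rot":[0,0,0],"jaw":40},{"delta_pos":[-38,0,0],"rot":[0,0,0],"jaw":40},{"delta_pos":[0,0,0],"rot":[0,0,0],"jaw":40},{"delta_pos":[0,0,0],"rot":[0,0,0],"jaw":40},{"delta_pos":[0,0,0],"rot":[0,0,0],"jaw":40},{"delta_pos":[0,0,0],"rot":[0,0,0],"jaw":40},{"delta_pos":[0,0,0],"rot":[0,0,0],"jaw":40},{"delta_pos":[0,0,0],"rot":[0,0,0],"jaw":40}]'
cat > tip.py <<'E'
from rel import *
import pickle,sys
k=arm.calibration("wrist");im=arm.get_image("wrist");b=arm.get_image("side");cv2.imwrite("pics/w5.png",im[...,::-1])
S=arm.calibration("side");C=arm.calibration("scene");c=arm.get_image("scene")
yl=float(sys.argv[1])
# rear ring guess: local (x,yl,z)
for name,kk,g in(("wrist",k,im),("side",S,b),("scene",C,c)):
    p=proj(kk,pt(RK,(85,yl,67)))[0];print(name,"expect",p.round(1))
    for n in("ring_a_press","ring_a"):
        print("  ",n,[(np.round(d["location"],1).tolist(),round(d["p"],2)) for d in arm.masks_of(name,n)])
p=proj(k,pt(RK,(85,yl,67)))[0];x,y=int(p[0]),int(p[1]);w=cv2.resize(im[max(y-70,0):y+130,max(x-100,0):x+100,::-1],(400,400) if y>=70 else (400,2*(y+130)));
q=proj(S,pt(RK,(85,yl,67)))[0].astype(int);v=cv2.resize(b[q[1]-30:q[1]+30,q[0]-30:q[0]+30,::-1],(360,360))
o=np.zeros((400,800,3),np.uint8);o[:w.shape[0],:400]=w;o[:360,400:760]=v;cv2.imwrite(sys.argv[2],o);print("wrist org",max(x-100,0),max(y-70,0),"side org",q-30)
E
python3 tip.py -30 pics/c5.png; python3 -c "
from rel import *
print(s['position']);to('pre',pt(RK,(65,-30,100))[0],RK[2])"
```

```text
clock: 10.77
position: [635.1, 164.5, 225.5]
ee_rot: [-0.074, 0.703, -0.703, 0.074]
contact_force: [-0.1, -0.8, -0.6]
gripper_width: 40.2
wrist expect [275.3 166.6]
   ring_a_press [([213.9, 190.9], 0.72), ([274.7, 225.9], 0.54)]
   ring_a [([274.7, 227.4], 0.92), ([456.2, 55.9], 0.64), ([212.0, 194.7], 0.6), ([246.7, 220.5], 0.19)]
side expect [292.4 168.9]
   ring_a_press [([252.5, 181.7], 0.68)]
   ring_a [([254.3, 179.8], 0.64), ([229.9, 124.0], 0.62)]
scene expect [345.  218.4]
   ring_a_press [([332.9, 205.0], 0.68), ([343.1, 196.8], 0.18)]
   ring_a [([334.1, 207.0], 0.81), ([328.9, 213.3], 0.72)]
wrist org 175 96 side org [262 138]
[635.82827359 164.5450834  224.46650448]
pre tool delta [ -0.6 124.5  -0.8] turn about tool y: -0.005
```

View pics/c5.png

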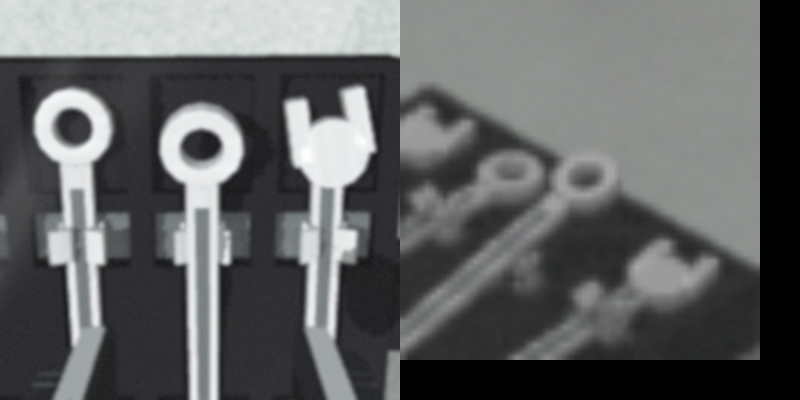

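```bash
python3 -c "
from rel import *
X,e=tri([(arm.calibration('wrist'),(276,169)),(arm.calibration('side'),(292.5,167.5))]);print(X.round(1),e)
c,sn=np.cos(.214),np.sin(.214);d=X[:2]-RK[:2];print('local',d@[c,sn],d@[-sn,c])
S=arm.calibration('side');print(proj(S,pt(RK,(88,30,44)))[0],'obs L rear',262+110/6,138+172/6)
"
```

```text
[655.7 168.9  72.7] 0.03819809104686556
local 84.71936817368274 -30.771831552361128
[279.71432317 166.81878094] obs L rear 280.3333333333333 166.66666666666666
```

```bash
python3 -m creep '[{"delta_pos":[0,25,0],"rot":[0,0,0],"jaw":40},{"delta_pos":[0,30,0],"rot":[0,0,0],"jaw":40},{"delta_pos":[0,30,0],"rot":[0,0,0],"jaw":40},{"delta_pos":[0,25,0],"rot":[0,0,0],"jaw":40},{"delta_pos":[0,20,0],"rot":[0,0,0],"jaw":40},{"delta_pos":[0,15,0],"rot":[0,0,0],"jaw":40},{"delta_pos":[0,10,0],"rot":[0,0,0],"jaw":40},{"delta_pos":[0,8,0],"rot":[0,0,0],"jaw":40},{"delta_pos":[0,0,0],"rot":[0,0,0],"jaw":40},{"delta_pos":[0,0,0],"rot":[0,0,0],"jaw":40}]'
python3 -c "
from rel import *
b=arm.get_image('side');cv2.imwrite('pics/c6.png',cv2.resize(b[120:240,210:370,::-1],(640,480)))
to('grasp',pt(RK,(65,-30,60))[0],RK[2])"
```

```text
clock: 12.05
position: [636.3, 164.7, 61.8]
ee_rot: [0.074, -0.703, 0.703, -0.074]
contact_force: [0.0, 0.4, -0.4]
gripper_width: 40.0
grasp tool delta [-0.2  1.8 -0.8] turn about tool y: -0.005
```

View pics/c6.png

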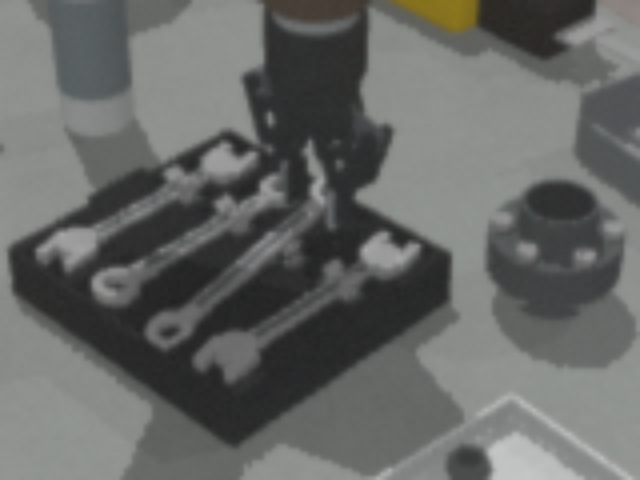

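The fingers straddle the shank of the tipped spanner near (320,200). I'll close them.

```bash
python3 -m creep '[{"delta_pos":[0,1.5,0],"rot":[0,0,0],"jaw":25},{"delta_pos":[0,0,0],"rot":[0,0,0],"jaw":5},{"delta_pos":[0,0,0],"rot":[0,0,0],"jaw":5},{"delta_pos":[0,0,0],"rot":[0,0,0],"jaw":5},{"delta_pos":[0,0,0],"rot":[0,0,0],"jaw":5},{"delta_pos":[0,0,0],"rot":[0,0,0],"jaw":5},{"delta_pos":[0,0,0],"rot":[0,0,0],"jaw":5},{"delta_pos":[0,0,0],"rot":[0,0,0],"jaw":5},{"delta_pos":[0,-3,0],"rot":[0,0,0],"jaw":5},{"delta_pos":[0,-6,0],"rot":[0,0,0],"jaw":5}]'
python3 -m creep '[{"delta_pos":[0,-10,0],"rot":[0,0,0],"jaw":5},{"delta_pos":[0,-12,0],"rot":[0,0,0],"jaw":5},{"delta_pos":[0,-12,0],"rot":[0,0,0],"jaw":5},{"delta_pos":[0,-12,0],"rot":[0,0,0],"jaw":5},{"delta_pos":[0,-12,0],"rot":[0,0,0],"jaw":5},{"delta_pos":[0,-12,0],"rot":[0,0,0],"jaw":5},{"delta_pos":[0,-10,0],"rot":[0,0,0],"jaw":5},{"delta_pos":[0,0,0],"rot":[0,0,0],"jaw":5},{"delta_pos":[0,0,0],"rot":[0,0,0],"jaw":5},{"delta_pos":[0,0,0],"rot":[0,0,0],"jaw":5}]'
python3 -c "
from rel import *
b=arm.get_image('side');c=arm.get_image('scene');cv2.imwrite('pics/c7.png',np.hstack([cv2.resize(b[100:240,210:350,::-1],(400,400)),cv2.resize(c[130:250,270:390,::-1],(400,400))]))
print(s['wrist_torque'])"
```

```text
clock: 12.93
position: [634.1, 163.9, 67.5]
ee_rot: [0.075, -0.703, 0.704, -0.072]
contact_force: [-0.7, 0.0, -1.5]
gripper_width: 26.1
clock: 13.77
position: [635.3, 164.4, 148.3]
ee_rot: [0.074, -0.703, 0.703, -0.073]
contact_force: [-0.3, -0.3, -2.5]
gripper_width: 26.0
[-0.0637332  -0.04585842 -0.03267539]
```

View pics/c7.png

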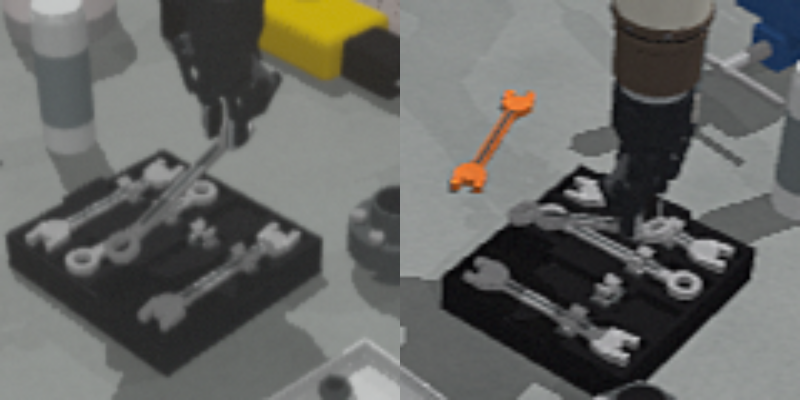

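The width reads 26 mm rather than 14, so the pads are on the flank of the ring head: I gripped too far out. First I'll check the hang angle.

```bash
python3 -c "
from rel import *
X,e=tri([(arm.calibration('side'),(253.7,185.7)),(arm.calibration('scene'),(306.9,193.9))]);print(X.round(1),e,s['position'],s['gripper_width'],s['contact_force'])
c,sn=np.cos(.214),np.sin(.214);d=X[:2]-RK[:2];print('local',d@[c,sn],d@[-sn,c])
"
```

```text
[497.3 131.6  92.1] 0.060123349215331245 [635.25575796 164.29703778 147.81530032] 26.213347244446087 [ 0.07889389  0.30888688 -0.98948644]
local -78.01256249656551 -33.62188212525627
```

It hangs 24° down at the front but is stable. I'll tilt the tool back 11°, set the spanner back on the clip at its tipped-out pose, and regrip about 12 mm further in.

```bash
python3 -m creep '[{"delta_pos":[0,0,0],"rot":[0,0,-0.02],"jaw":5},{"delta_pos":[0,0,0],"rot":[0,0,-0.04],"jaw":5},{"delta_pos":[0,0,0],"rot":[0,0,-0.04],"jaw":5},{"delta_pos":[0,0,0],"rot":[0,0,-0.04],"jaw":5},{"delta_pos":[0,0,0],"rot":[0,0,-0.04],"jaw":5},{"delta_pos":[-1.4,7,0],"rot":[0,0,-0.01],"jaw":5},{"delta_pos":[-1.9,10,0],"rot":[0,0,0],"jaw":5},{"delta_pos":[-1.9,10,0],"rot":[0,0,0],"jaw":5},{"delta_pos":[-1.9,10,0],"rot":[0,0,0],"jaw":5},{"delta_pos":[-1.9,10,0],"rot":[0,0,0],"jaw":5}]'
python3 -m creep '[{"delta_pos":[-1.4,7,0],"rot":[0,0,0],"jaw":5},{"delta_pos":[-1.0,5,0],"rot":[0,0,0],"jaw":5},{"delta_pos":[-1.0,5,0],"rot":[0,0,0],"jaw":5},{"delta_pos":[-0.8,4,0],"rot":[0,0,0],"jaw":5},{"delta_pos":[-0.8,4,0],"rot":[0,0,0],"jaw":5},{"delta_pos":[-0.8,4,0],"rot":[0,0,0],"jaw":5},{"delta_pos":[0,0,0],"rot":[0,0,0],"jaw":5},{"delta_pos":[0,0,0],"rot":[0,0,0],"jaw":5},{"delta_pos":[0,0,0],"rot":[0,0,0],"jaw":5},{"delta_pos":[0,0,0],"rot":[0,0,0],"jaw":5}]'
python3 -c "
from rel import *
print(T.round(3).tolist());to('grasp',pt(RK,(65,-30,60))[0],RK[2])"
```

```text
clock: 14.7
position: [635.1, 164.3, 99.5]
ee_rot: [0.141, -0.693, 0.707, -0.006]
contact_force: [-0.4, 0.3, -1.0]
gripper_width: 25.6
clock: 15.53
position: [636.4, 164.7, 72.0]
ee_rot: [0.14, -0.693, 0.707, -0.007]
contact_force: [-0.2, -0.0, -1.6]
gripper_width: 25.8
[[-0.961, -0.184, 0.208], [-0.204, -0.039, -0.978], [0.188, -0.982, -0.0]]
grasp tool delta [-2.3 11.7 -0.8] turn about tool y: -0.005
```

```bash
python3 -m creep '[{"delta_pos":[-0.4,2,0],"rot":[0,0,0],"jaw":5},{"delta_pos":[-0.4,2,0],"rot":[0,0,0],"jaw":5},{"delta_pos":[-0.4,2,0],"rot":[0,0,0],"jaw":5},{"delta_pos":[-0.4,2,0],"rot":[0,0,0],"jaw":5},{"delta_pos":[-0.2,1,0],"rot":[0,0,0],"jaw":5},{"delta_pos":[0,0,0],"rot":[0,0,0],"jaw":5},{"delta_pos":[0,0,0],"rot":[0,0,0],"jaw":5},{"delta_pos":[0,0,0],"rot":[0,0,0],"jaw":5},{"delta_pos":[0,0,0],"rot":[0,0,0],"jaw":5},{"delta_pos":[0,0,0],"rot":[0,0,0],"jaw":5}]'
python3 -c "
from rel import *
b=arm.get_image('side');c=arm.get_image('scene');cv2.imwrite('pics/c8.png',np.hstack([cv2.resize(b[120:240,220:340,::-1],(400,400)),cv2.resize(c[150:250,280:380,::-1],(400,400))]))
print(s['wrist_torque'])"
```

```text
clock: 16.37
position: [636.2, 164.6, 62.3]
ee_rot: [0.14, -0.693, 0.707, -0.007]
contact_force: [0.2, 0.8, -1.3]
gripper_width: 25.8
[ 0.19507796 -0.54654435 -0.05479572]
```

View pics/c8.png

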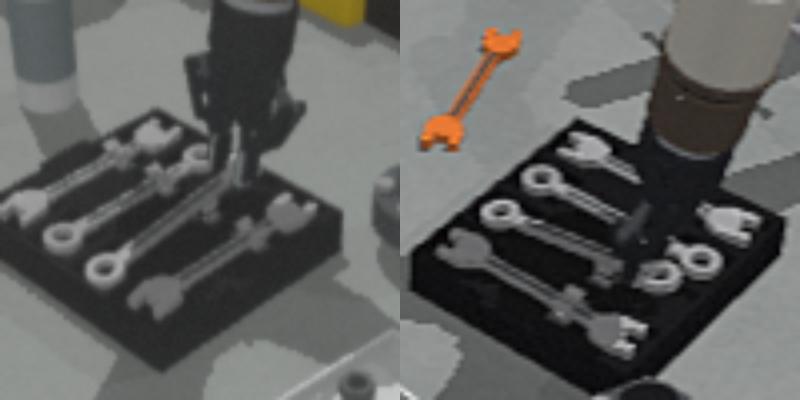

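The spanner is back close to its tipped-out pose, front head at (105,270). I'll release, straighten the tool, shift towards the middle and regrip.

```bash
python3 -m creep '[{"delta_pos":[0,0,0],"rot":[0,0,0],"jaw":30},{"delta_pos":[0,0,0],"rot":[0,0,0],"jaw":34},{"delta_pos":[0,0,0],"rot":[0,0,0],"jaw":46},{"delta_pos":[0,0,0],"rot":[0,0,0],"jaw":46},{"delta_pos":[0,0,0],"rot":[0,0,0],"jaw":46},{"delta_pos":[0,0,0],"rot":[0,0,0.06],"jaw":46},{"delta_pos":[0,0,0],"rot":[0,0,0.07],"jaw":46},{"delta_pos":[0,0,0],"rot":[0,0,0.06],"jaw":46},{"delta_pos":[0,0,0],"rot":[0,0,0],"jaw":46},{"delta_pos":[0,0,0],"rot":[0,0,0],"jaw":46}]'
python3 - <<'E'
from rel import *
for n in("side","scene"):
    g=cv2.cvtColor(arm.get_image(n),cv2.COLOR_RGB2GRAY);kk=arm.calibration(n)
    cv2.imwrite(f"pics/{n}9.png",g)
    for l in((85,-30,70),(-85,-30,33),(-88,30,43)):
        p=proj(kk,pt(RK,l))[0];u,v=p.round().astype(int)
        big=cv2.resize(g[v-14:v+15,u-14:u+15],None,fx=6,fy=6,interpolation=cv2.INTER_CUBIC)
        m=cv2.morphologyEx((big>np.percentile(big,75)).astype(np.uint8),cv2.MORPH_OPEN,np.ones((3,3)))
        ct,h=cv2.findContours(m,cv2.RETR_CCOMP,2)
        holes=[(cv2.moments(c)) for c,hh in zip(ct,h[0]) if hh[3]>=0]
        print(n,l,p.round(1),[(round(u-14+(M["m10"]/M["m00"]+.5)/6-.5,1),round(v-14+(M["m01"]/M["m00"]+.5)/6-.5,1),round(M["m00"]/36,1)) for M in holes if M["m00"]>60])
to('grasp',pt(RK,(54,-30,57.5))[0],RK[2])
E
```

```text
clock: 17.3
position: [635.8, 164.5, 62.9]
ee_rot: [0.074, -0.703, 0.703, -0.074]
contact_force: [0.1, 0.4, -0.5]
gripper_width: 46.2
side (85, -30, 70) [292.4 168.1] []
side (-85, -30, 33) [252.3 202.1] [(np.float64(251.8), np.float64(202.1), 15.2)]
side (-88, 30, 43) [238.1 191.1] [(np.float64(238.8), np.float64(190.9), 11.4)]
scene (85, -30, 70) [345.1 217.8] [(np.float64(345.0), np.float64(217.3), 7.3), (np.float64(354.8), np.float64(214.5), 10.5)]
scene (-85, -30, 33) [305.6 204.9] []
scene (-88, 30, 43) [315.  194.4] []
grasp tool delta [10.3  5.4 -0.8] turn about tool y: -0.004
```

The spanner sits where predicted: the ring holes in both views match to within 1 px. Regripping at x = 54.

```bash
python3 -m creep '[{"delta_pos":[5.5,0,-0.4],"rot":[0,0,0],"jaw":40},{"delta_pos":[5,2,-0.4],"rot":[0,0,0],"jaw":30},{"delta_pos":[0,3,0],"rot":[0,0,0],"jaw":25},{"delta_pos":[0,0,0],"rot":[0,0,0],"jaw":5},{"delta_pos":[0,0,0],"rot":[0,0,0],"jaw":5},{"delta_pos":[0,0,0],"rot":[0,0,0],"jaw":5},{"delta_pos":[0,0,0],"rot":[0,0,0],"jaw":5},{"delta_pos":[0,0,0],"rot":[0,0,0],"jaw":5},{"delta_pos":[0,0,0],"rot":[0,0,0],"jaw":5},{"delta_pos":[0,0,0],"rot":[0,0,0],"jaw":5}]'
```

```text
clock: 18.23
position: [625.8, 163.2, 57.3]
ee_rot: [-0.074, 0.703, -0.703, 0.074]
contact_force: [-0.3, -0.2, -0.6]
gripper_width: 12.1
```

```bash
python3 -m creep '[{"delta_pos":[0,-4,0],"rot":[0,0,0],"jaw":5},{"delta_pos":[0,-8,0],"rot":[0,0,0],"jaw":5},{"delta_pos":[0,-12,0],"rot":[0,0,0],"jaw":5},{"delta_pos":[0,-14,0],"rot":[0,0,0],"jaw":5},{"delta_pos":[0,-14,0],"rot":[0,0,0],"jaw":5},{"delta_pos":[0,-14,0],"rot":[0,0,0],"jaw":5},{"delta_pos":[0,-14,0],"rot":[0,0,0],"jaw":5},{"delta_pos":[0,-10,0],"rot":[0,0,0],"jaw":5},{"delta_pos":[0,0,0],"rot":[0,0,0],"jaw":5},{"delta_pos":[0,0,0],"rot":[0,0,0],"jaw":5}]'
python3 - <<'E'
from rel import *
print(s["position"],s["gripper_width"],s["contact_force"])
b=arm.get_image('side');c=arm.get_image('scene');cv2.imwrite('pics/side10.png',b[...,::-1]);cv2.imwrite('pics/scene10.png',c[...,::-1])
cv2.imwrite('pics/c10.png',np.hstack([cv2.resize(b[100:240,210:350,::-1],(400,400)),cv2.resize(c[130:250,270:390,::-1],(400,400))]))
E
```

```text
clock: 19.07
position: [626.0, 163.4, 148.4]
ee_rot: [-0.073, 0.704, -0.703, 0.074]
contact_force: [-0.0, -0.0, -2.1]
gripper_width: 12.2
[625.96961891 163.43762454 148.3936676 ] 12.17224393390999 [-0.03823032 -0.02107994 -2.05537201]
```

View pics/c10.png

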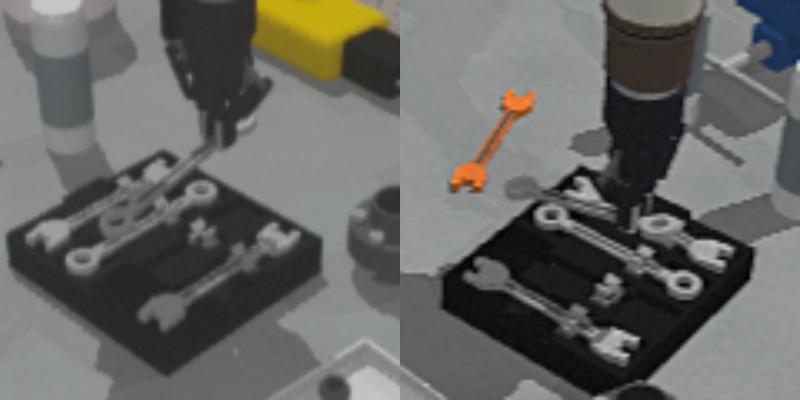

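It is gripped on the shank now and the other three are clipped. The front ring shows at side (251.3,176.3) and scene (306,186.1).

```bash
python3 -c "
from rel import *
X,e=tri([(arm.calibration('side'),(251.3,176.3)),(arm.calibration('scene'),(306,186.1))]);print(X.round(1),e)
c,sn=np.cos(.214),np.sin(.214);d=X[:2]-RK[:2];print('local',d@[c,sn],d@[-sn,c])
print(T.round(3).tolist())
# target: spanner mid at tray (0,-60): gripper at +55 along spanner
to('over tray',pt(TR,(55,-58,148))[0],TR[2])
"
```

```text
[492.3 131.4 126.5] 0.4578447731525159
local -82.97920022910547 -32.732051827165726
[[-0.978, -0.002, 0.207], [-0.207, -0.0, -0.978], [0.002, -1.0, -0.0]]
over tray tool delta [111.8  -1.3 365.2] turn about tool y: 0.079
```

```bash
python3 -m creep '[{"delta_pos":[4,0,12],"rot":[0,0,0],"jaw":5},{"delta_pos":[8,0,26],"rot":[0,0,0],"jaw":5},{"delta_pos":[11,0,36],"rot":[0,0,0],"jaw":5},{"delta_pos":[11,0,36],"rot":[0,0,0],"jaw":5},{"delta_pos":[11,0,36],"rot":[0,0,0],"jaw":5},{"delta_pos":[11,0,36],"rot":[0,0,0],"jaw":5},{"delta_pos":[11,0,36],"rot":[0,0,0],"jaw":5},{"delta_pos":[11,0,36],"rot":[0,0,0],"jaw":5},{"delta_pos":[11,0,36],"rot":[0,0,0],"jaw":5},{"delta_pos":[11,0,36],"rot":[0,0,0],"jaw":5}]'
python3 -m creep '[{"delta_pos":[7.5,0,26],"rot":[0,0,0],"jaw":5},{"delta_pos":[4,0,12],"rot":[0,0.02,0],"jaw":5},{"delta_pos":[0,0,0],"rot":[0,0.04,0],"jaw":5},{"delta_pos":[0,0,0],"rot":[0,0.02,0],"jaw":5},{"delta_pos":[0,0,0],"rot":[0,0,-0.05],"jaw":5},{"delta_pos":[0,0,0],"rot":[0,0,-0.05],"jaw":5},{"delta_pos":[0,0,0],"rot":[0,0,-0.05],"jaw":5},{"delta_pos":[0,0,0],"rot":[0,0,-0.05],"jaw":5},{"delta_pos":[0,0,0],"rot":[0,0,-0.01],"jaw":5},{"delta_pos":[0,0,0],"rot":[0,0,0],"jaw":5}]'
python3 - <<'E'
from rel import *
import pickle
k=arm.calibration("wrist");im=arm.get_image("wrist");cv2.imwrite("pics/w11.png",im[...,::-1]);b=arm.get_image('side');cv2.imwrite('pics/side11.png',b[...,::-1]);c=arm.get_image('scene');cv2.imwrite('pics/scene11.png',c[...,::-1])
print(s["position"],s["gripper_width"],T.round(3).tolist())
X=pt(TR,(55,-58,40))[0];to("tray40",X)
S=arm.calibration("side");C=arm.calibration("scene")
# expected front ring centre: 143 mm back along spanner, level with the grip
Y=pt(TR,(-88,-58,s["position"][2]+7))[0]
for n,kk in(("side",S),("scene",C)):
    print(n,"front expect",proj(kk,Y)[0].round(1),[(np.round(d["location"],1).tolist(),round(d["p"],2)) for m in("ring_a","ring_a_press") for d in arm.find_in(n,m)])
E
```

```text
clock: 20.0
position: [594.3, -178.7, 146.4]
ee_rot: [-0.074, 0.703, -0.703, 0.073]
contact_force: [0.5, 0.3, -1.8]
gripper_width: 12.3
clock: 20.83
position: [592.6, -215.0, 146.1]
ee_rot: [0.12, -0.697, 0.706, 0.028]
contact_force: [-0.2, 1.0, -1.7]
gripper_width: 11.6
[ 592.61036749 -215.00223561  146.09822608] 11.61264997718584 [[-0.97, -0.208, 0.13], [-0.127, -0.027, -0.992], [0.209, -0.978, -0.001]]
tray40 tool delta [-20.9 104.    2.3] 
side front expect [317.6 258.4] [([335.2, 246.9], 0.83), ([252.0, 181.1], 0.69), ([253.7, 179.7], 0.54)]
scene front expect [208.3 217.7] [([221.0, 224.7], 0.81), ([335.0, 205.1], 0.8), ([328.5, 216.9], 0.7), ([222.0, 228.8], 0.68), ([327.3, 203.8], 0.66)]
```

```bash
cat > lvl.py <<'E'
from rel import *
def level(sgrip=55):
    P=s["position"]-T[:,1]*7   # grip point on shank
    obs=[]
    for n in("side","scene"):
        arm.get_image(n);kk=arm.calibration(n);g=proj(kk,P)[0]
        ms=[d for d in arm.masks_of(n,"ring_a")]
        m=min(ms,key=lambda d:np.hypot(*(np.array(d["location"])-g)))["pixels"]
        v,u=np.nonzero(m);pts=np.c_[u,v].astype(float)
        obs.append((kk,g,pts))
    # fit direction: spanner outline points projected vs mask centroid line: far extreme
    best=[]
    tips=[]
    for kk,g,pts in obs:
        d=pts-g;r=np.hypot(*d.T);tipdir=d[r>np.percentile(r,85)].mean(0);tipdir/=np.linalg.norm(tipdir)
        q=d@tipdir;far=q>np.percentile(q,99);
        tips.append((kk,pts[q>q.max()-6].mean(0)))
    X,e=tri(tips);d=P-X
    print("tip-ish",X.round(1),"err",round(e,1),"pitch deg (front low +)",round(np.degrees(np.arctan2(d[2],np.hypot(d[0],d[1]))),1),"yaw",round(np.arctan2(d[1],d[0]),3),"dist",np.linalg.norm(d).round(1))
level()
E
python3 lvl.py
python3 -m creep '[{"delta_pos":[-1.2,6,0.4],"rot":[0,0,0],"jaw":5},{"delta_pos":[-2.4,12,0.4],"rot":[0,0,0],"jaw":5},{"delta_pos":[-3,15,0.5],"rot":[0,0,0],"jaw":5},{"delta_pos":[-3,15,0.5],"rot":[0,0,0],"jaw":5},{"delta_pos":[-3,15,0.5],"rot":[0,0,0],"jaw":5},{"delta_pos":[-3,15,0],"rot":[0,0,0],"jaw":5},{"delta_pos":[-2.4,12,0],"rot":[0,0,0],"jaw":5},{"delta_pos":[-1.4,7,0],"rot":[0,0,0],"jaw":5},{"delta_pos":[0,0,0],"rot":[0,0,0],"jaw":5},{"delta_pos":[0,0,0],"rot":[0,0,0],"jaw":5}]'
python3 lvl.py; python3 -c "
from rel import *
to('t',pt(TR,(55,-58,10))[0])"
```

```text
tip-ish [ 442.4 -235.8  150.4] err 0.5 pitch deg (front low +) 1.6 yaw 0.131 dist 152.4
clock: 22.22
position: [591.3, -218.5, 48.1]
ee_rot: [0.12, -0.697, 0.707, 0.029]
contact_force: [-0.0, 1.1, 0.1]
gripper_width: 12.1
tip-ish [ 442.1 -236.4   50.2] err 0.4 pitch deg (front low +) 1.8 yaw 0.119 dist 151.9
t tool delta [-7.8 38.7 -1.3]
```

It is level within 2° and the yaw matches the tray. Lowering gently.

```bash
python3 -m creep '[{"delta_pos":[-1,5,0],"rot":[0,0,0],"jaw":5},{"delta_pos":[-1.4,7,0],"rot":[0,0,0],"jaw":5},{"delta_pos":[-1.4,7,0],"rot":[0,0,0],"jaw":5},{"delta_pos":[-1.2,6,0],"rot":[0,0,0],"jaw":5},{"delta_pos":[-1,5,0],"rot":[0,0,0],"jaw":5},{"delta_pos":[-0.6,3,0],"rot":[0,0,0],"jaw":5},{"delta_pos":[-0.4,2,0],"rot":[0,0,0],"jaw":5},{"delta_pos":[-0.2,1,0],"rot":[0,0,0],"jaw":5},{"delta_pos":[0,0,0],"rot":[0,0,0],"jaw":5},{"delta_pos":[0,0,0],"rot":[0,0,0],"jaw":5}]'
python3 -m creep '[{"delta_pos":[-0.2,1,0],"rot":[0,0,0],"jaw":5},{"delta_pos":[-0.2,1,0],"rot":[0,0,0],"jaw":5},{"delta_pos":[-0.2,1,0],"rot":[0,0,0],"jaw":5},{"delta_pos":[0,0,0],"rot":[0,0,0],"jaw":5},{"delta_pos":[0,0,0],"rot":[0,0,0],"jaw":5},{"delta_pos":[0,0,0],"rot":[0,0,0],"jaw":5},{"delta_pos":[0,0,0],"rot":[0,0,0],"jaw":5},{"delta_pos":[0,0,0],"rot":[0,0,0],"jaw":5},{"delta_pos":[0,0,0],"rot":[0,0,0],"jaw":5},{"delta_pos":[0,0,0],"rot":[0,0,0],"jaw":5}]'
```

```text
clock: 23.25
position: [591.1, -218.6, 11.9]
ee_rot: [0.119, -0.697, 0.707, 0.028]
contact_force: [-0.6, 0.5, -1.9]
gripper_width: 12.4
clock: 24.08
position: [590.8, -218.5, 8.7]
ee_rot: [0.119, -0.697, 0.707, 0.029]
contact_force: [-0.6, 0.1, -2.6]
gripper_width: 12.3
```

```bash
python3 -m creep '[{"delta_pos":[-0.2,1,0],"rot":[0,0,0],"jaw":5},{"delta_pos":[-0.2,1,0],"rot":[0,0,0],"jaw":5},{"delta_pos":[-0.1,0.5,0],"rot":[0,0,0],"jaw":5},{"delta_pos":[-0.1,0.5,0],"rot":[0,0,0],"jaw":5},{"delta_pos":[0,0,0],"rot":[0,0,0],"jaw":5},{"delta_pos":[0,0,0],"rot":[0,0,0],"jaw":5},{"delta_pos":[0,0,0],"rot":[0,0,0],"jaw":5},{"delta_pos":[0,0,0],"rot":[0,0,0],"jaw":5},{"delta_pos":[0,0,0],"rot":[0,0,0],"jaw":5},{"delta_pos":[0,0,0],"rot":[0,0,0],"jaw":5}]'; python3 -c "
from rel import *
print(s['wrist_torque'],s['contact_force'])"
```

```text
clock: 24.92
position: [590.8, -218.5, 5.6]
ee_rot: [0.119, -0.697, 0.707, 0.029]
contact_force: [0.3, -0.2, -1.3]
gripper_width: 12.1
[ 0.10169136 -0.55265533 -0.02393705] [ 0.27174844 -0.17521376 -1.26497737]
```

```bash
python3 -m creep '[{"delta_pos":[-0.1,0.5,0],"rot":[0,0,0],"jaw":5},{"delta_pos":[-0.1,0.5,0],"rot":[0,0,0],"jaw":5},{"delta_pos":[-0.1,0.5,0],"rot":[0,0,0],"jaw":5},{"delta_pos":[-0.1,0.5,0],"rot":[0,0,0],"jaw":5},{"delta_pos":[0,0,0],"rot":[0,0,0],"jaw":5},{"delta_pos":[0,0,0],"rot":[0,0,0],"jaw":5},{"delta_pos":[0,0,0],"rot":[0,0,0],"jaw":5},{"delta_pos":[0,0,0],"rot":[0,0,0],"jaw":5},{"delta_pos":[0,0,0],"rot":[0,0,0],"jaw":5},{"delta_pos":[0,0,0],"rot":[0,0,0],"jaw":5}]'; python3 lvl.py
```

```text
clock: 25.75
position: [591.0, -218.6, 5.0]
ee_rot: [0.119, -0.697, 0.707, 0.028]
contact_force: [-1.3, 1.2, 6.7]
gripper_width: 11.9
tip-ish [ 581.   138.3 -252.2] err 54.9 pitch deg (front low +) 36.5 yaw -1.539 dist 443.9
```

Contact at 6.7 N. I'll open just enough (the tray wall is near) and rise.

```bash
python3 -m creep '[{"delta_pos":[0,0,0],"rot":[0,0,0],"jaw":15},{"delta_pos":[0,0,0],"rot":[0,0,0],"jaw":18},{"delta_pos":[0,0,0],"rot":[0,0,0],"jaw":26},{"delta_pos":[0,0,0],"rot":[0,0,0],"jaw":26},{"delta_pos":[0,0,0],"rot":[0,0,0],"jaw":26},{"delta_pos":[0,0,0],"rot":[0,0,0],"jaw":26},{"delta_pos":[0.8,-4,0],"rot":[0,0,0],"jaw":26},{"delta_pos":[1.6,-8,0],"rot":[0,0,0],"jaw":26},{"delta_pos":[2.4,-12,0],"rot":[0,0,0],"jaw":26},{"delta_pos":[3,-15,0],"rot":[0,0,0],"jaw":26}]'
python3 -m creep '[{"delta_pos":[6,-30,0],"rot":[0,0,0.05],"jaw":0},{"delta_pos":[5,-30,0],"rot":[0,0,0.05],"jaw":0},{"delta_pos":[3,-35,0],"rot":[0,0,0.05],"jaw":0},{"delta_pos":[2,-35,0],"rot":[0,0,0.06],"jaw":0},{"delta_pos":[0,-35,0],"rot":[0,0,0],"jaw":0},{"delta_pos":[0,-20,0],"rot":[0,-0.04,0],"jaw":0},{"delta_pos":[0,0,0],"rot":[0,-0.04,0],"jaw":0},{"delta_pos":[0,0,0],"rot":[0,0,0],"jaw":0},{"delta_pos":[0,0,0],"rot":[0,0,0],"jaw":0},{"delta_pos":[0,0,0],"rot":[0,0,0],"jaw":0}]'
cat > chk.py <<'E'
from rel import *
import pickle,sys
tag=sys.argv[1]
k=arm.calibration("wrist");im=arm.get_image("wrist");cv2.imwrite(f"pics/w{tag}.png",im[...,::-1])
b=arm.get_image('side');cv2.imwrite(f'pics/side{tag}.png',b[...,::-1]);c=arm.get_image('scene');cv2.imwrite(f'pics/scene{tag}.png',c[...,::-1])
print(s["position"],T.round(3).tolist())
for n in("side","scene"):
    kk=arm.calibration(n)
    print(n,[(onz(kk,d["location"],8.5)[:2].round().tolist(),round(d["p"],2)) for d in arm.find_in(n,"ring_a")],"| open",[(onz(kk,d["location"],41.5)[:2].round().tolist(),round(d["p"],2)) for d in arm.find_in(n,"open_a_mid")])
to("pressL",pt(RK,(-88,30,75))[0],RK[2])
E
python3 chk.py 12
```

```text
clock: 26.78
position: [590.6, -218.3, 43.3]
ee_rot: [0.12, -0.697, 0.706, 0.029]
contact_force: [-0.6, 1.2, 0.1]
gripper_width: 26.3
clock: 27.62
position: [591.8, -218.1, 228.6]
ee_rot: [-0.074, 0.704, -0.703, 0.073]
contact_force: [0.1, -0.4, -0.0]
gripper_width: -0.2
[ 591.79926664 -218.09522898  228.63051236] [[-0.978, -0.002, 0.207], [-0.207, 0.001, -0.978], [0.002, -1.0, -0.001]]
side [([573.0, 256.0], 0.85), ([532.0, -223.0], 0.71)] | open [([545.0, 269.0], 0.59), ([542.0, 195.0], 0.46)]
scene [([542.0, -219.0], 0.74), ([531.0, 232.0], 0.48)] | open [([535.0, 270.0], 0.65)]
pressL tool delta [  30.2  154.1 -425.1] turn about tool y: -0.006
```

```bash
cat > flat.py <<'E'
from rel import *
def flat(yl):
    A,B=pt(TR,(-106,yl,8.5))[0],pt(TR,(106,yl,8.5))[0];O={}
    for n in("side","scene"):
        arm.get_image(n);kk=arm.calibration(n);a,b=proj(kk,A)[0],proj(kk,B)[0]
        ms=arm.masks_of(n,"ring_a");d=min(ms,key=lambda d:np.hypot(*(np.array(d["location"])-(a+b)/2)))
        v,u=np.nonzero(d["pixels"]);p=np.c_[u,v].astype(float);ax=(b-a)/np.linalg.norm(b-a);q=(p-a)@ax
        O[n]=(kk,p[q<q.min()+2.5].mean(0),p[q>q.max()-2.5].mean(0));print(n,"off px front/rear along",(q.min()).round(1),(q.max()-np.linalg.norm(b-a)).round(1),"lateral",np.round([np.cross(ax,O[n][1]-a),np.cross(ax,O[n][2]-a)],1))
    f,r=[tri([(O[n][0],O[n][i]) for n in O])[0] for i in(1,2)];m=(f+r)/2-[TR[0],TR[1],0]
    c,sn=np.cos(TR[2]),np.sin(TR[2]);print("front",f.round(1),"rear",r.round(1),"mid in tray",(c*m[0]+sn*m[1]).round(1),(-sn*m[0]+c*m[1]).round(1),"length",np.linalg.norm(f-r).round(),"pitch",np.arcsin((r-f)[2]/212).round(3))
import sys
for y in sys.argv[1:]: flat(float(y))
E
python3 -W ignore flat.py -58
```

```text
side off px front/rear along 0.4 1.6 lateral [0.  1.1]
scene off px front/rear along -0.6 0.9 lateral [1.1 1.1]
front [ 436.1 -239.4    9.2] rear [ 641.9 -214.4    9.1] mid in tray 1.7 -60.6 length 207.0 pitch -0.001
```

```bash
python3 -m creep '[{"delta_pos":[1,0,-14],"rot":[0,0,0],"jaw":0},{"delta_pos":[2,0,-36],"rot":[0,0,0],"jaw":0},{"delta_pos":[2.7,0,-38],"rot":[0,0,0],"jaw":0},{"delta_pos":[2.7,0,-38],"rot":[0,0,0],"jaw":0},{"delta_pos":[2.7,0,-38],"rot":[0,0,0],"jaw":0},{"delta_pos":[2.7,0,-38],"rot":[0,0,0],"jaw":0},{"delta_pos":[2.7,0,-38],"rot":[0,0,0],"jaw":0},{"delta_pos":[2.7,0,-38],"rot":[0,0,0],"jaw":0},{"delta_pos":[2.7,0,-38],"rot":[0,0,0],"jaw":0},{"delta_pos":[2.7,0,-38],"rot":[0,0,0],"jaw":0}]'
python3 -m creep '[{"delta_pos":[2.7,5,-38],"rot":[0,0,0],"jaw":0},{"delta_pos":[2.7,15,-33],"rot":[0,0,0],"jaw":0},{"delta_pos":[0,25,0],"rot":[0,0,0],"jaw":0},{"delta_pos":[0,30,0],"rot":[0,0,0],"jaw":0},{"delta_pos":[0,30,0],"rot":[0,0,0],"jaw":0},{"delta_pos":[0,25,0],"rot":[0,0,0],"jaw":0},{"delta_pos":[0,20,0],"rot":[0,0,0],"jaw":0},{"delta_pos":[0,0,0],"rot":[0,0,0],"jaw":0},{"delta_pos":[0,0,0],"rot":[0,0,0],"jaw":0},{"delta_pos":[0,0,0],"rot":[0,0,0],"jaw":0}]'
python3 -c "
from rel import *
to('pressL',pt(RK,(-88,30,51))[0],RK[2])"
```

```text
clock: 29.0
position: [493.5, 124.9, 229.9]
ee_rot: [-0.074, 0.703, -0.703, 0.074]
contact_force: [0.0, 0.5, 0.1]
gripper_width: 0.1
clock: 29.83
position: [475.6, 192.0, 80.9]
ee_rot: [-0.073, 0.704, -0.703, 0.075]
contact_force: [-0.2, -0.3, -0.2]
gripper_width: 0.2
pressL tool delta [ 1.6 29.9  0. ] turn about tool y: -0.004
```

The first spanner lies flat (pitch −0.001, mid at (2,−61) in the tray). Now the left ring: descend with a small correction, touch, press.

```bash
python3 -m creep '[{"delta_pos":[1.5,10,0],"rot":[0,0,0],"jaw":0},{"delta_pos":[0,10,0],"rot":[0,0,0],"jaw":0},{"delta_pos":[0,7,0],"rot":[0,0,0],"jaw":0},{"delta_pos":[0,2,0],"rot":[0,0,0],"jaw":0},{"delta_pos":[0,2,0],"rot":[0,0,0],"jaw":0},{"delta_pos":[0,2,0],"rot":[0,0,0],"jaw":0},{"delta_pos":[0,1,0],"rot":[0,0,0],"jaw":0},{"delta_pos":[0,0,0],"rot":[0,0,0],"jaw":0},{"delta_pos":[0,0,0],"rot":[0,0,0],"jaw":0},{"delta_pos":[0,0,0],"rot":[0,0,0],"jaw":0}]'
python3 -c "
from rel import *
to('pressL',pt(RK,(-88,30,31))[0],RK[2])"
```

```text
clock: 30.67
position: [473.7, 191.1, 46.5]
ee_rot: [-0.074, 0.703, -0.703, 0.074]
contact_force: [-1.5, -0.6, 5.0]
gripper_width: 0.1
pressL tool delta [-0.4 15.5 -0.5] turn about tool y: -0.004
```

```bash
python3 -m creep '[{"delta_pos":[0,2,0],"rot":[0,0,0],"jaw":0},{"delta_pos":[0,2,0],"rot":[0,0,0],"jaw":0},{"delta_pos":[0,2,0],"rot":[0,0,0],"jaw":0},{"delta_pos":[0,2,0],"rot":[0,0,0],"jaw":0},{"delta_pos":[0,2,0],"rot":[0,0,0],"jaw":0},{"delta_pos":[0,2,0],"rot":[0,0,0],"jaw":0},{"delta_pos":[0,2,0],"rot":[0,0,0],"jaw":0},{"delta_pos":[0,2,0],"rot":[0,0,0],"jaw":0},{"delta_pos":[0,0,0],"rot":[0,0,0],"jaw":0},{"delta_pos":[0,0,0],"rot":[0,0,0],"jaw":0}]'
python3 -m creep '[{"delta_pos":[0,0,0],"rot":[0,0,0],"jaw":0},{"delta_pos":[0,0,0],"rot":[0,0,0],"jaw":0},{"delta_pos":[0,-2,0],"rot":[0,0,0],"jaw":0},{"delta_pos":[0,-2,0],"rot":[0,0,0],"jaw":0},{"delta_pos":[0,-2,0],"rot":[0,0,0],"jaw":0},{"delta_pos":[0,-2,0],"rot":[0,0,0],"jaw":0},{"delta_pos":[0,-2,0],"rot":[0,0,0],"jaw":0},{"delta_pos":[0,-2,0],"rot":[0,0,0],"jaw":0},{"delta_pos":[0,-3,0],"rot":[0,0,0],"jaw":0},{"delta_pos":[0,-4,0],"rot":[0,0,0],"jaw":0}]'
python3 -m creep '[{"delta_pos":[0,-15,0],"rot":[0,0,0],"jaw":0},{"delta_pos":[0,-30,0],"rot":[0,0,0],"jaw":0},{"delta_pos":[0,-35,0],"rot":[0,0,0],"jaw":0},{"delta_pos":[0,-30,0],"rot":[0,0,0],"jaw":0},{"delta_pos":[-20,-10,0],"rot":[0,0,0],"jaw":40},{"delta_pos":[-32,0,0],"rot":[0,0,0],"jaw":40},{"delta_pos":[-38,0,0],"rot":[0,0,0],"jaw":40},{"delta_pos":[-38,0,0],"rot":[0,0,0],"jaw":40},{"delta_pos":[-14,0,0],"rot":[0,0,0],"jaw":40},{"delta_pos":[0,0,0],"rot":[0,0,0],"jaw":40}]'
cat > rear.py <<'E'
from rel import *
k=arm.calibration("wrist");im=arm.get_image("wrist");b=arm.get_image("side");c=arm.get_image("scene")
for n,kk,g in(("wrist",k,im),("side",arm.calibration("side"),b),("scene",arm.calibration("scene"),c)):
    g=cv2.cvtColor(g,cv2.COLOR_RGB2GRAY)
    for l in((85,30,70),(-85,30,33)):
        p=proj(kk,pt(RK,l))[0];u,v=p.round().astype(int);r=26 if n=="wrist" else 14;f=6
        if not(r<u<560-r and r<v<420-r): continue
        big=cv2.resize(g[v-r:v+r+1,u-r:u+r+1],None,fx=f,fy=f,interpolation=cv2.INTER_CUBIC);o=[]
        for pc in(60,70,78,85):
            ct,h=cv2.findContours((big>np.percentile(big,pc)).astype(np.uint8),cv2.RETR_CCOMP,2)
            o+=[(round(float(u-r+(M["m10"]/M["m00"]+.5)/f-.5),1),round(float(v-r+(M["m01"]/M["m00"]+.5)/f-.5),1),round(M["m00"]/f/f)) for M in [cv2.moments(q) for q,hh in zip(ct,h[0]) if hh[3]>=0] if M["m00"]/f/f>4]
        print(n,l,"expect",p.round(1),"vs clipped",proj(kk,pt(RK,(np.sign(l[0])*88,30,43)))[0].round(1),"holes",o)
to('grasp',pt(RK,(54,30,57.5))[0],RK[2])
E
python3 rear.py
```

```text
clock: 31.5
position: [473.6, 191.0, 29.4]
ee_rot: [-0.074, 0.703, -0.703, 0.074]
contact_force: [-1.2, 0.0, 0.9]
gripper_width: -0.1
clock: 32.33
position: [473.5, 190.9, 48.6]
ee_rot: [0.074, -0.703, 0.703, -0.074]
contact_force: [0.1, 0.1, 0.5]
gripper_width: -0.0
clock: 33.17
position: [615.1, 220.8, 167.5]
ee_rot: [0.073, -0.703, 0.703, -0.074]
contact_force: [0.6, 0.6, -0.1]
gripper_width: 40.1
wrist (85, 30, 70) expect [273.6 171.7] vs clipped [273.8 161. ] holes [(272.7, 175.2, 637), (252.3, 176.6, 20), (252.3, 176.6, 20)]
wrist (-85, 30, 33) expect [275.5 341.6] vs clipped [275.5 351.5] holes [(275.7, 342.9, 58), (277.2, 346.2, 183)]
side (85, 30, 70) expect [278.9 160.5] vs clipped [279.7 167.1] holes [(278.7, 159.4, 25), (278.7, 159.4, 26), (278.7, 159.4, 26), (278.7, 159.4, 27)]
side (-85, 30, 33) expect [239.1 193.2] vs clipped [238.1 191.1] holes [(238.7, 193.8, 8)]
scene (85, 30, 70) expect [354.8 208.7] vs clipped [354.8 214.8] holes [(354.8, 208.2, 5), (354.8, 208.0, 8), (354.8, 207.9, 11), (354.7, 207.8, 16)]
scene (-85, 30, 33) expect [315.5 196.8] vs clipped [315.  194.4] holes [(315.0, 196.0, 6), (308.8, 185.3, 7)]
grasp tool delta [  2.2 109.9  -1.5] turn about tool y: -0.006
```

It tipped out to the same pose, holes within 1 px of the prediction for that pose in both fixed views. Descending and gripping.

```bash
python3 -m creep '[{"delta_pos":[1,15,-0.5],"rot":[0,0,0],"jaw":40},{"delta_pos":[0.5,25,-0.5],"rot":[0,0,0],"jaw":40},{"delta_pos":[0,25,0],"rot":[0,0,0],"jaw":40},{"delta_pos":[0,15,0],"rot":[0,0,0],"jaw":40},{"delta_pos":[0,12,0],"rot":[0,0,0],"jaw":40},{"delta_pos":[0,8,0],"rot":[0,0,0],"jaw":40},{"delta_pos":[0,5,0],"rot":[0,0,0],"jaw":40},{"delta_pos":[0,0,0],"rot":[0,0,0],"jaw":40},{"delta_pos":[0,0,0],"rot":[0,0,0],"jaw":40},{"delta_pos":[0,0,0],"rot":[0,0,0],"jaw":40}]'
python3 -c "
from rel import *
to('grasp',pt(RK,(54,30,57))[0],RK[2])"
```

```text
clock: 34.15
position: [611.3, 221.4, 64.7]
ee_rot: [-0.073, 0.704, -0.703, 0.075]
contact_force: [0.1, -0.6, -0.1]
gripper_width: 40.1
grasp tool delta [-1.6  7.7 -0. ] turn about tool y: -0.005
```

```bash
python3 -m creep '[{"delta_pos":[-0.8,4,0],"rot":[0,0,0],"jaw":35},{"delta_pos":[-0.8,3.7,0],"rot":[0,0,0],"jaw":25},{"delta_pos":[0,0,0],"rot":[0,0,0],"jaw":20},{"delta_pos":[0,0,0],"rot":[0,0,0],"jaw":5},{"delta_pos":[0,0,0],"rot":[0,0,0],"jaw":5},{"delta_pos":[0,0,0],"rot":[0,0,0],"jaw":5},{"delta_pos":[0,0,0],"rot":[0,0,0],"jaw":5},{"delta_pos":[0,0,0],"rot":[0,0,0],"jaw":5},{"delta_pos":[0,0,0],"rot":[0,0,0],"jaw":5},{"delta_pos":[0,0,0],"rot":[0,0,0],"jaw":5}]'
python3 -m creep '[{"delta_pos":[0,-4,0],"rot":[0,0,0],"jaw":5},{"delta_pos":[0,-8,0],"rot":[0,0,0],"jaw":5},{"delta_pos":[0,-12,0],"rot":[0,0,0],"jaw":5},{"delta_pos":[0,-14,0],"rot":[0,0,0],"jaw":5},{"delta_pos":[0,-14,0],"rot":[0,0,0],"jaw":5},{"delta_pos":[0,-14,0],"rot":[0,0,0],"jaw":5},{"delta_pos":[0,-14,0],"rot":[0,0,0],"jaw":5},{"delta_pos":[0,-10,0],"rot":[0,0,0],"jaw":5},{"delta_pos":[0,0,0],"rot":[0,0,0],"jaw":5},{"delta_pos":[0,0,0],"rot":[0,0,0],"jaw":5}]'
python3 lvl.py;python3 -c "
from rel import *
to('over tray',pt(TR,(55,-5,146))[0],TR[2])"
```

```text
clock: 34.98
position: [612.0, 221.3, 55.7]
ee_rot: [0.074, -0.703, 0.703, -0.074]
contact_force: [-0.4, 0.1, -1.6]
gripper_width: 12.3
clock: 35.82
position: [612.4, 221.6, 146.8]
ee_rot: [-0.073, 0.704, -0.703, 0.074]
contact_force: [0.7, -0.3, -2.7]
gripper_width: 12.0
tip-ish [466.9 190.7 118.9] err 0.7 pitch deg (front low +) 13.2 yaw 0.209 dist 152.7
over tray tool delta [106.4  -0.9 371.9] turn about tool y: 0.079
```

```bash
python3 -m creep '[{"delta_pos":[4,0,12],"rot":[0,0,0],"jaw":5},{"delta_pos":[8,0,26],"rot":[0,0,0],"jaw":5},{"delta_pos":[10.5,0,37],"rot":[0,0,0],"jaw":5},{"delta_pos":[10.5,0,37],"rot":[0,0,0],"jaw":5},{"delta_pos":[10.5,0,37],"rot":[0,0,0],"jaw":5},{"delta_pos":[10.5,0,37],"rot":[0,0,0],"jaw":5},{"delta_pos":[10.5,0,37],"rot":[0,0,0],"jaw":5},{"delta_pos":[10.5,0,37],"rot":[0,0,0],"jaw":5},{"delta_pos":[10.5,0,37],"rot":[0,0,0],"jaw":5},{"delta_pos":[10.5,0,37],"rot":[0,0,0],"jaw":5}]'
python3 -m creep '[{"delta_pos":[7,0,26],"rot":[0,0,0],"jaw":5},{"delta_pos":[4,0,12],"rot":[0,0.02,0],"jaw":5},{"delta_pos":[0,0,0],"rot":[0,0.04,0],"jaw":5},{"delta_pos":[0,0,0],"rot":[0,0.02,0],"jaw":5},{"delta_pos":[0,0,0],"rot":[0,0,-0.05],"jaw":5},{"delta_pos":[0,0,0],"rot":[0,0,-0.05],"jaw":5},{"delta_pos":[0,0,0],"rot":[0,0,-0.05],"jaw":5},{"delta_pos":[0,0,0],"rot":[0,0,-0.05],"jaw":5},{"delta_pos":[0,0,0],"rot":[0,0,-0.025],"jaw":5},{"delta_pos":[0,0,0],"rot":[0,0,0],"jaw":5}]'
python3 lvl.py;python3 -c "
from rel import *
to('t',pt(TR,(55,-5,40))[0])"
```

```text
clock: 36.85
position: [586.5, -127.6, 145.4]
ee_rot: [-0.074, 0.703, -0.703, 0.073]
contact_force: [0.6, -0.4, -1.9]
gripper_width: 11.9
clock: 37.68
position: [585.6, -163.6, 144.6]
ee_rot: [0.126, -0.696, 0.706, 0.034]
contact_force: [-0.0, -0.2, -2.7]
gripper_width: 12.2
tip-ish [ 435.8 -180.9  149.1] err 0.4 pitch deg (front low +) 0.9 yaw 0.115 dist 152.4
t tool delta [-23.7 103.2   0.5]
```

```bash
python3 -m creep '[{"delta_pos":[-1.4,6,0],"rot":[0,0,0],"jaw":5},{"delta_pos":[-2.8,12,0],"rot":[0,0,0],"jaw":5},{"delta_pos":[-3.4,15,0],"rot":[0,0,0],"jaw":5},{"delta_pos":[-3.4,15,0],"rot":[0,0,0],"jaw":5},{"delta_pos":[-3.4,15,0],"rot":[0,0,0],"jaw":5},{"delta_pos":[-3.4,15,0],"rot":[0,0,0],"jaw":5},{"delta_pos":[-2.8,12,0],"rot":[0,0,0],"jaw":5},{"delta_pos":[-1.6,7,0],"rot":[0,0,0],"jaw":5},{"delta_pos":[0,0,0],"rot":[0,0,0],"jaw":5},{"delta_pos":[0,0,0],"rot":[0,0,0],"jaw":5}]'
python3 -m creep '[{"delta_pos":[-1.1,5,0],"rot":[0,0,0],"jaw":5},{"delta_pos":[-1.6,7,0],"rot":[0,0,0],"jaw":5},{"delta_pos":[-1.6,7,0],"rot":[0,0,0],"jaw":5},{"delta_pos":[-1.4,6,0],"rot":[0,0,0],"jaw":5},{"delta_pos":[-1.1,5,0],"rot":[0,0,0],"jaw":5},{"delta_pos":[-0.7,3,0],"rot":[0,0,0],"jaw":5},{"delta_pos":[-0.5,2,0],"rot":[0,0,0],"jaw":5},{"delta_pos":[-0.2,1,0],"rot":[0,0,0],"jaw":5},{"delta_pos":[0,0,0],"rot":[0,0,0],"jaw":5},{"delta_pos":[0,0,0],"rot":[0,0,0],"jaw":5}]'
```

```text
clock: 38.72
position: [584.8, -164.8, 46.4]
ee_rot: [0.125, -0.696, 0.706, 0.034]
contact_force: [-0.3, 0.1, -1.6]
gripper_width: 12.1
clock: 39.55
position: [584.9, -164.8, 9.6]
ee_rot: [0.124, -0.696, 0.706, 0.034]
contact_force: [0.6, -0.1, -1.6]
gripper_width: 11.9
```

```bash
python3 -m creep '[{"delta_pos":[-0.2,1,0],"rot":[0,0,0],"jaw":5},{"delta_pos":[-0.2,1,0],"rot":[0,0,0],"jaw":5},{"delta_pos":[-0.2,0.7,0],"rot":[0,0,0],"jaw":5},{"delta_pos":[-0.1,0.5,0],"rot":[0,0,0],"jaw":5},{"delta_pos":[-0.1,0.5,0],"rot":[0,0,0],"jaw":5},{"delta_pos":[-0.1,0.5,0],"rot":[0,0,0],"jaw":5},{"delta_pos":[-0.1,0.5,0],"rot":[0,0,0],"jaw":5},{"delta_pos":[0,0,0],"rot":[0,0,0],"jaw":5},{"delta_pos":[0,0,0],"rot":[0,0,0],"jaw":5},{"delta_pos":[0,0,0],"rot":[0,0,0],"jaw":5}]'
```

```text
clock: 40.38
position: [584.7, -164.8, 5.1]
ee_rot: [0.125, -0.696, 0.706, 0.034]
contact_force: [-0.9, 1.3, 3.8]
gripper_width: 11.9
```

Contact. Releasing, rising and clearing away.

```bash
python3 -m creep '[{"delta_pos":[0,0,0],"rot":[0,0,0],"jaw":15},{"delta_pos":[0,0,0],"rot":[0,0,0],"jaw":18},{"delta_pos":[0,0,0],"rot":[0,0,0],"jaw":26},{"delta_pos":[0,0,0],"rot":[0,0,0],"jaw":26},{"delta_pos":[0,0,0],"rot":[0,0,0],"jaw":26},{"delta_pos":[0,0,0],"rot":[0,0,0],"jaw":26},{"delta_pos":[0.9,-4,0],"rot":[0,0,0],"jaw":26},{"delta_pos":[1.8,-8,0],"rot":[0,0,0],"jaw":26},{"delta_pos":[2.7,-12,0],"rot":[0,0,0],"jaw":26},{"delta_pos":[3.4,-15,0],"rot":[0,0,0],"jaw":26}]'
python3 -m creep '[{"delta_pos":[6,-30,0],"rot":[0,0,0.05],"jaw":26},{"delta_pos":[5,-30,0],"rot":[0,0,0.05],"jaw":26},{"delta_pos":[3,-35,0],"rot":[0,0,0.06],"jaw":26},{"delta_pos":[2,-35,0],"rot":[0,0,0.06],"jaw":26},{"delta_pos":[0,-35,0],"rot":[0,0,0],"jaw":26},{"delta_pos":[0,-20,0],"rot":[0,0,0],"jaw":26},{"delta_pos":[0,0,0],"rot":[0,0,0],"jaw":26},{"delta_pos":[0,0,0],"rot":[0,0,0],"jaw":26},{"delta_pos":[0,0,0],"rot":[0,0,0],"jaw":26},{"delta_pos":[0,0,0],"rot":[0,0,0],"jaw":26}]'
python3 -W ignore flat.py -60 -5
python3 -c "
from rel import *
b=arm.get_image('side');c=arm.get_image('scene');cv2.imwrite('pics/end.png',np.hstack([cv2.resize(b[140:330,210:400,::-1],(400,400)),cv2.resize(c[150:310,190:350,::-1],(400,400))]))"
```

```text
clock: 41.22
position: [584.2, -164.7, 44.9]
ee_rot: [0.125, -0.696, 0.706, 0.035]
contact_force: [-0.2, -0.5, 0.3]
gripper_width: 26.2
clock: 42.05
position: [587.0, -164.2, 229.3]
ee_rot: [-0.048, 0.706, -0.706, 0.043]
contact_force: [-0.4, 0.2, -0.2]
gripper_width: 26.0
side off px front/rear along 0.8 1.4 lateral [-0.8 -0. ]
scene off px front/rear along -1.8 -0.3 lateral [0.5 0.5]
front [ 435.4 -242.    14.3] rear [ 639.6 -215.7   12.2] mid in tray -0.1 -62.3 length 206.0 pitch -0.01
side off px front/rear along 0.6 1.1 lateral [-0.1  1.3]
scene off px front/rear along 0.0 -0.6 lateral [1.  0.4]
front [ 430.8 -185.5    7.8] rear [ 631.2 -163.6   11.8] mid in tray 0.5 -7.7 length 202.0 pitch 0.019
```

View pics/end.png

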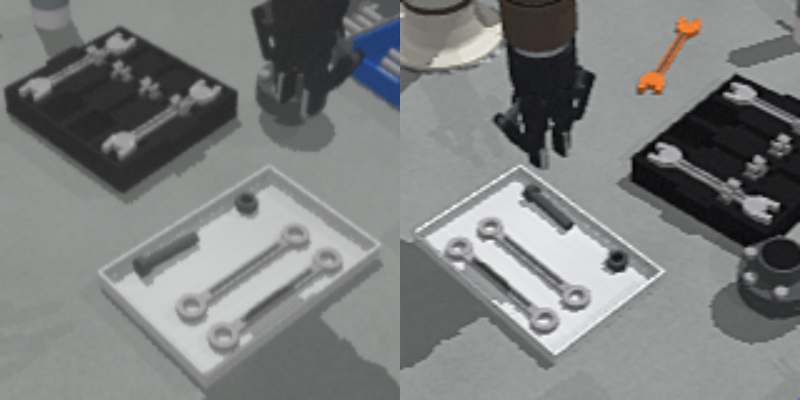

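Both ring spanners lie flat and apart in the tray, the bolt and nut look undisturbed, and both open-ended spanners are clipped in the rack. Handing in.

```bash
python3 -c "
from bench import arm
print(arm.job_done())"
```

```text
the job is handed in; nothing more can be done
None
```

I pressed out both ring spanners, laid them in the tray one after the other, and handed the job in at about 42 s of the 72 s allowed. It reported no verdict.

- **Final position:** the last camera check put the two spanners at about (0, -62) and (0, -8) mm in the tray. Their estimated tilt was 0.01 to 0.02 rad, and they do not overlap.
- **Left alone:** the last pictures show both open-ended spanners still clipped. The bolt, nut and coupling looked undisturbed, but I did not measure how far any bystander moved. The gripper was clear, about 230 mm up.
- **Slip on the way:** my first grip on the first spanner was too far out, on the flank of the ring head (jaw width 26 mm instead of about 14), and the front drooped about 11°. I set it back on its clip in the tipped-out pose and regripped it on the shank before carrying it.
- **Disagreements between checks:**
  - The jaws read 12 mm on the nominal 14 mm shank.
  - One reading of the tip position taken while it touched the tray was nonsense, so I ignored it.
  - The heights of the spanners in the tray came out up to about 6 mm off between readings, within the accuracy of the cameras.

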